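# Shut the draught screen's vent flap with the hook pole

## Robot

A 6-joint arm with a two-finger parallel gripper is mounted at the origin on the work surface. World frame = base frame: x ahead of the robot, y to its left, z up, the work surface at z = 0. Lengths are in m, angles in degrees, forces in N, time in s.
With the tool pointing down it reaches from about 0.375 to 0.9 m from the base axis. Payload 3.1 kg.
Tool frame: the origin (TCP) lies midway between the tips of the shut fingers; the grasp point (between the pads) lies 19 mm behind it; x points along the fingers, y is the direction in which the jaws open and shut, and the axes are right-handed (so a half turn about x gives the same grasp; the last joint's range is limited). The gripper opens to 87 mm and grips with 3 to 60 N. Pads are 19 mm wide; open, the fingers measure 117 mm over their backs; the gripper's body (75 mm by 190 mm) begins 51 mm behind the grasp point.
Start: joints at [53.887, 30.224, 82.088, -0, 67.689, -10.227], TCP at [0.273, 0.562, 0.201] pointing down, gripper open.
Joint ranges: [-176.69, 176.69], [-43.24, 126.21], [12.49, 139.97], [-82, 262], [0, 151.66], [-163.58, 163.58]. Speed limits (degrees/s): [159.86, 159.86, 180, 180, 180, 180].

## Interface

Orientations are given as a 3x3 rotation matrix whose columns are the frame's x, y, z axes.
In Python, from rig import bot gives the robot as it stands.
- The arm moves only by the tool play_rows, never from a script. Its argument "motion" is a list of rows, each a list of 3 entries, a list of its own where there are three numbers: the shift along the tool's x, y, z in mm, then the turn, a rotation vector about the tool's x, y, z in degrees, then the opening, from 0 (shut) to 1 (fully open). A call has 1 to 8 rows; each row is the pose to reach, as a shift and turn from the pose commanded when the call began, along the tool's axes at that moment; what a row does not reach only later rows make up. A row lasts 1/10 s, in which the tool goes at most 50 mm and 8.59 degrees, less where a joint would pass 70% of its speed; a pose out of reach is approached as far as the arm can. A call with a gripper value outside its range is refused whole. The fingers move at their own pace and stop on an object; the grip force is fixed at half the most. Time passes only in rows, so rows that repeat a pose let the fingers close. It gives the time, the measured TCP pose, the force and the opening at its end, in the units of the state.
- bot.read_state(): the state, without advancing time (a new reading comes with each control period).
- bot.capture(name): name is "side" or "top"; returns a dict with "img" (400x640x3 uint8, blue, green, red), "mtx" (3x3 intrinsics, pixels), "rvec" (rotation vector, rad) and "tvec" (3), from world to camera coordinates, as OpenCV has them. Camera axes: x right, y down, z forward; pixel columns grow to the right and rows downward; lengths in m; the calibration is good to about 2 mm. A picture is of the moment at which its call begins. There is no depth.
- bot.hand_in(): hands the job in, once; it reports no verdict.
The state is a dict: "time_s": time; "joint_positions": joint angles; "qvel": joint speeds; "tau": joint torques, N m; "position": TCP position; "tcp_rot": TCP orientation; "force": force on the tool from outside, world axes, zero at the start; "moment": the same for the moment, N m; "opening": opening from 0.0 (shut) to 1.0 (fully open).
Only numpy, scipy, OpenCV 4.12 (cv2) and the standard library are available. Lean on these libraries where they do the work, as an engineer would, in place of code of your own. Each camera call takes 0.05 s, during which the arm holds its last target.

## Task

Take the yellow-handled hook pole from its grey cradle, hook it into the orange ring eye of the vent flap standing open in the draught screen, and pull the flap shut until its ball catch has clicked in and holds it. Pull gently, by feel: more than 18 N on the screen or its eye would damage it; touch screen and flap with the pole only. Then unhook, lay the pole back in its cradle and let go, leaving everything else where it stands.

Things in the scene. Friction and masses are not known exactly. Their poses are not given: they have to be found in the camera images.
- pole: Hook pole, 0.2 to 0.3 kg. Origin: centre of its yellow box handle (170 long x 18 wide x 24 mm high); +x along the pole to the hook, z up as it lies. Pommel to x = -105. From x = 85 a 10 mm round shaft runs to x = 200 mm; there a polished 8 mm prong points straight down (-z); its 12 mm ball end reaches 40 mm below the shaft's axis. Balances near the origin: grip there.
- hook (a point): Point on the prong's axis half way down: 200 mm along +x and 18 mm below the pole's origin, 22 mm above its lower end. Axes as the pole's.
- cradle: Grey cradle, fixed. Origin on the bench under its centre; +x: the way the hook points at the start. Base 150 x 70 x 12 mm; supports at x = +-55 mm, 10 mm thick, each with a slot 28 mm wide between 14 mm lips, slot floor 50 mm up. The pole lies in both slots, its origin 62 mm above the bench over the cradle's. Put it back so within 18 mm along, 12 mm across, either way round.
- screen: Draught screen of aluminium bars and clear panes, fixed; 390 wide, bars 24 thick, 354 mm tall (catch block 366). Origin on the bench under its centre; +x: its horizontal normal, away from the robot. Opening for the flap: 250 mm wide (y +-125 mm), from the sill at z = 163 up to the header bar at z = 338 mm. Two feet at y = +-185 mm reach 60 mm in front and behind.
- hinge (a point): Middle of the flap's hinge line, in the screen's plane, 170 mm above the bench. Axes as the screen's; the flap turns about y.
- flap (a joint): Angle (rad) of the blue-framed clear flap, 155 mm tall, about its hinge: 0 upright, positive leaning away from the robot. It starts fully open at about 0.6. A weak spring and its weight (1 to 3 N of pull at the eye) always drive it back open unless the catch holds it. Caught (shut), it stands anywhere from -0.12 to 0.12: the catch is set by hand and nothing listed tells where.
- header (a point): Fixed point on the header's underside, 75 mm to +y, about which a grey catch block is set up to 20 mm nearer or deeper; its rubber stop hangs before the flap down to z = 315 mm. A sprung ball in it catches a lug on the flap's top edge: 7 to 13 N of pull at the eye to get past, felt 5 to 6 mm (at the eye) before the stop; then the flap snaps onto the stop, which is stiff (over 20 N per mm).
- ring (a point): Centre of the orange ring eye on the robot's side of the flap, 85 mm up the flap from the hinge and 34 mm before its mid-plane. Hole 26 mm wide in 6 mm round bar (38 mm outside). The hole faces up and down, so a prong enters from above; its front edge is 0.3 rad raised with the flap open, 0.3 rad lowered with it upright (shutting, the eye sinks 4 to 9 mm, its front edge 10 mm more). Axes: the flap's.
- beaker_small: Bystander, loose, to be left alone: small open glass beaker, 56 mm wide, 70 mm tall, stands in the white tray; origin at the centre of its underside.
- jar: Bystander, loose, to be left alone: amber glass jar with red cap, 52 mm wide, 70 mm tall, stands in the white tray; origin at the centre of its underside.
- flask: Bystander, loose, to be left alone: round-bellied yellow-green flask, 86 mm wide, 190 mm tall; origin at the centre of its underside.
- beaker_big: Bystander, loose, to be left alone: open glass beaker, 90 mm wide, 110 mm tall; origin at the centre of its underside.
- bottle: Bystander, loose, to be left alone: white bottle with blue cap, 66 mm wide, 170 mm tall; origin at the centre of its underside.
- wipes: Bystander, loose, to be left alone: blue box of wipes, 100 x 120 x 80 mm; origin at the centre of its underside.
Things that resemble listed ones, but are neither listed nor needed, are in the scene too. Leave any brown or red look-alike of the cradle alone.

How it is judged (in metres and radians):
On the way, in this order (a step that is already met when the one before it is completed fails the run):
1. the pole's prong is in the ring eye, the flap still open (over 0.4 rad) (distance between hook and ring below 0.017 m and value of joint flap above 0.4 rad), for 0.1 s.
2. the flap is pulled shut (under 0.2 rad), the prong still in the eye (distance between hook and ring below 0.022 m and value of joint flap below 0.2 rad), for 0.1 s.
At the end, for the whole second after the job is handed in: The flap stays shut on its catch (under 0.17 rad, still), and the released pole lies at rest in both slots of the cradle: its origin within 18 mm along, 12 mm across and 6 mm in height of its seat (62 mm above the bench), aligned with the cradle within 0.12 rad (value of joint flap below 0.17 rad and velocity of joint flap between -0.05 and 0.05 rad/s and x of pole in the frame of cradle between -0.018 and 0.018 m and y of pole in the frame of cradle between -0.012 and 0.012 m and z of pole in the frame of cradle between 0.056 and 0.068 m and angle between the x axis of pole and the x axis of cradle, either way round below 0.12 rad and linear speed of pole below 0.02 m/s); the robot touches nothing.
It fails at once if the pole loads the screen, flap or eye with more than 18 N (contact force between pole and screen above 18 N).
It fails at once if fingers or arm touch the screen or the flap (contact force between any of the fingers, the arm and screen above 0.5 N).
It fails at once if a bystander is moved by more than 30 mm (distance of any of beaker_small, jar, flask, beaker_big, bottle, wipes from where it was at the start of the episode above 0.03 m).
It also fails if it takes over 72 s, if anything falls off the work surface, if the arm or the gripper's body presses on something with over 40 N, if the wrist force passes 120 N, or if a joint passes its speed limit or range.

## Working session

There is one attempt and no reset: what is moved stays moved. The work goes in short steps, Python scripts to look and compute and a tool call to move; the robot and the scene stay as the last step left them, time stands still between calls to the robot, and variables do not carry over. Pictures are saved under pics/ and viewed, and the job is handed in when it is done.

Besides the shell and the picture viewer there is one more tool, called after ">>>" as name(argument=value, ...) on one line, values as JSON. play_rows: Moves the arm, as the interface text tells. Its arguments: {"type":"object","properties":{"motion":{"type":"array"}},"required":["motion"]}

```bash
ls; mkdir -p pics
python3 - <<'E'
from rig import bot
import cv2,json
s=bot.read_state();print(s)
for n in("side","top"):
    c=bot.capture(n);cv2.imwrite(f"pics/{n}0.png",c["img"]);print(n,c["mtx"],c["rvec"],c["tvec"])
E
```

```text
pics
{'time_s': 0.0, 'joint_positions': array([ 5.38854478e+01,  3.02777676e+01,  8.21579706e+01, -3.67898015e-04,
        6.76870134e+01, -1.02248468e+01]), 'qvel': array([-0.04283946,  0.04777631, -0.04971061, -0.12039892, -0.04845365,
       -0.03226619]), 'tau': array([-1.60091059e-05, -4.40025187e+01, -1.76596588e+01,  6.34339848e-02,
        5.80392906e-02, -1.50020733e-04]), 'position': array([0.27238256, 0.56165383, 0.19957572]), 'tcp_rot': array([[-1.25794665e-03,  4.36636628e-01,  8.99637078e-01],
       [-1.73423387e-03,  8.99635485e-01, -4.36638279e-01],
       [-9.99997705e-01, -2.10944875e-03, -3.74463418e-04]]), 'force': array([0.40697009, 0.37493627, 1.49010041]), 'moment': array([-0.01728871, -0.02619045,  0.05231612]), 'opening': 1.0008675549713673}
side [[472.60738182   0.         328.74949153]
 [  0.         472.60738182 191.48665431]
 [  0.           0.           1.        ]] [ 2.15174931 -0.92533446  0.39957358] [-0.3556769   0.37683889  1.32873186]
top [[406.65958906   0.         321.02447338]
 [  0.         406.65958906 196.02389923]
 [  0.           0.           1.        ]] [ 2.13090947 -2.15855748  0.11882713] [-0.01355853  0.51910003  1.49047906]
```

View pics/side0.png

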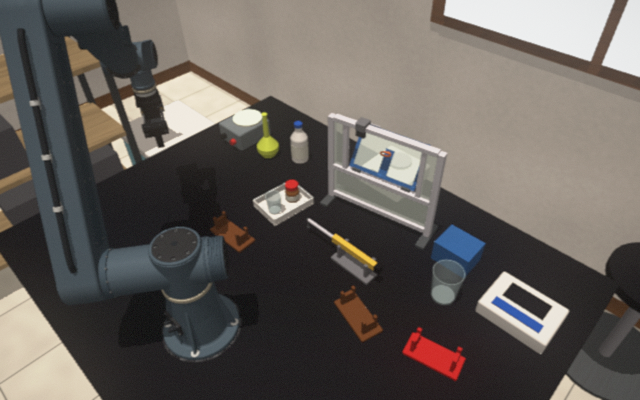

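View pics/top0.png

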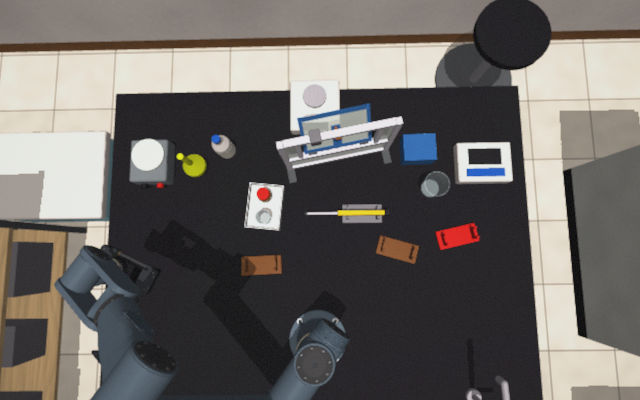

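```bash
cat > h.py <<'E'
import numpy as np,cv2
from rig import bot
def cam(n):
    c=bot.capture(n); c["R"]=cv2.Rodrigues(np.array(c["rvec"],float))[0]; c["t"]=np.array(c["tvec"],float).ravel(); c["K"]=np.array(c["mtx"]);return c
def ray(c,u,v):
    d=c["R"].T@np.linalg.solve(c["K"],[u,v,1.]);o=-c["R"].T@c["t"];return o,d/np.linalg.norm(d)
def onz(c,u,v,z):
    o,d=ray(c,u,v);return o+d*(z-o[2])/d[2]
def tri(c1,p1,c2,p2):
    P=[c["K"]@np.c_[c["R"],c["t"]] for c in(c1,c2)]
    X=cv2.triangulatePoints(P[0],P[1],np.array(p1,float).reshape(2,1),np.array(p2,float).reshape(2,1)).ravel();return X[:3]/X[3]
def proj(c,X):
    return cv2.projectPoints(np.array(X,float).reshape(-1,3),np.array(c["rvec"],float),np.array(c["tvec"],float),c["K"],None)[0].reshape(-1,2)
def crop(c,x0,y0,x1,y1,s,f):
    cv2.imwrite(f,cv2.resize(c["img"][y0:y1,x0:x1],None,fx=s,fy=s,interpolation=cv2.INTER_CUBIC))
E
python3 - <<'E'
from h import *
s=cam("side");t=cam("top")
crop(s,300,100,460,260,5*0.75,"pics/sc.png");crop(t,260,90,420,240,5*.8,"pics/tc.png")
E
```

```text
(no output)
```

View pics/sc.png

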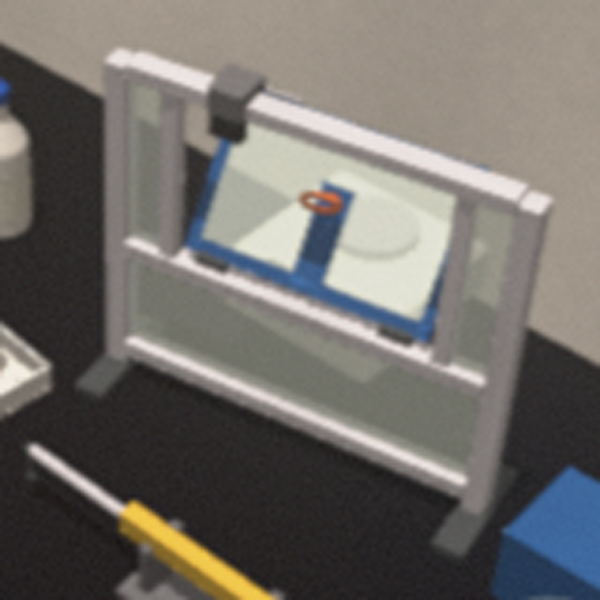

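View pics/tc.png

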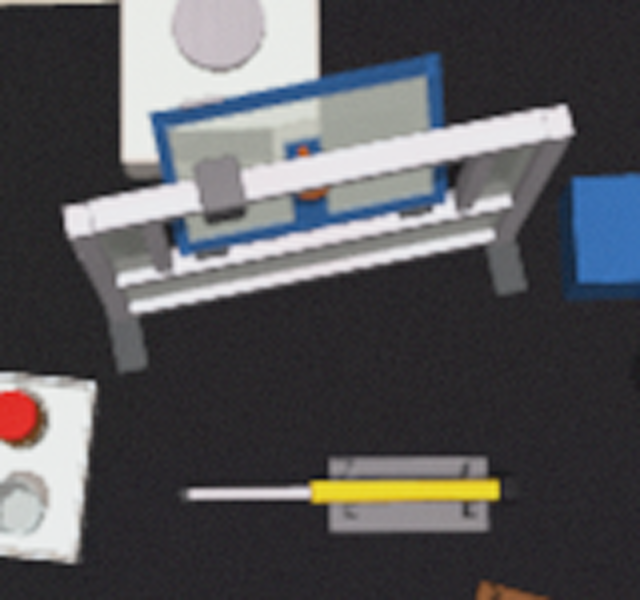

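Run:
```python
from h import *
np.set_printoptions(precision=4,suppress=True)
s=cam("side");t=cam("top")
for c,n in((t,"top"),(s,"side")):
    hsv=cv2.cvtColor(c["img"],cv2.COLOR_BGR2HSV)
    for nm,lo,hi in(("yellow",(20,130,120),(29,255,255)),("orange",(3,130,100),(14,255,255))):
        m=cv2.inRange(hsv,lo,hi);k,l,st,ce=cv2.connectedComponentsWithStats(m)
        for i in range(1,k):
            if st[i,4]>8: 
                r=cv2.minAreaRect(np.argwhere(l==i)[:,::-1].astype(np.float32));print(n,nm,st[i],ce[i],r)
L=onz(t,260+65/4-.4,90+223/4-.4,.354);R=onz(t,260+571/4-.4,90+118/4-.4,.354);print(L,R,np.linalg.norm(L-R),np.degrees(np.arctan2(*(L-R)[:2])))
print("side header", [proj(s,p) for p in(L,R)], [(proj(s,p)-[300,100])*3.75 for p in(L,R)])
m=(L+R)/2;print(m)
```

```text
top yellow [338 210  47   6 254] [359.9528 212.2244] ((361.0, 212.5), (5.0, 46.0), 90.0)
top orange [259 189  12  12  26] [266.5    196.4231] ((265.7344665527344, 195.98619079589844), (7.391048431396484, 12.124641418457031), 41.6335334777832)
top orange [376 236  43  28 705] [396.7801 249.2326] ((397.0931396484375, 249.1647491455078), (40.84245300292969, 18.681541442871094), 15.5241117477417)
top orange [244 255  38  20 533] [265.5216 264.2533] ((262.62933349609375, 264.6982727050781), (18.967212677001953, 36.29021072387695), 86.633544921875)
side yellow [332 234  45  35 429] [354.     250.9604] ((353.4305725097656, 250.75607299804688), (51.03888702392578, 8.887189865112305), 34.82448959350586)
side orange [385 152   5   4  10] [387.8 153. ] ((387.0, 153.5), (3.0, 4.0), 90.0)
side orange [286 188  12   8  59] [291.2373 192.0508] ((291.280517578125, 191.9756317138672), (11.374448776245117, 6.736323833465576), 6.340191841125488)
side orange [220 222  34  29 338] [234.7574 236.0799] ((235.9400177001953, 237.0800018310547), (29.59999656677246, 18.19999885559082), 36.86989974975586)
side orange [341 290  11   5  25] [346.96 292.36] ((346.2235107421875, 292.5058898925781), (3.2539572715759277, 9.978801727294922), 77.47119140625)
side orange [335 297  47  44 801] [357.5169 316.5119] ((357.9053955078125, 315.56756591796875), (50.335227966308594, 22.668289184570312), 54.462318420410156)
[0.6326 0.1079 0.354 ] [ 0.7073 -0.2743  0.354 ] 0.3894264041755699 -11.062820961564949
side header [array([[328.8232, 113.382 ]]), array([[445.79  , 153.7482]])] [array([[108.0869,  50.1826]]), array([[546.7124, 201.5557]])]
[ 0.6699 -0.0832  0.354 ]
```

Run:
```python
from h import *
np.set_printoptions(precision=4,suppress=True)
s=cam("side");t=cam("top")
n=np.array([np.cos(np.radians(11.06)),np.sin(np.radians(11.06)),0]);l=np.array([-n[1],n[0],0]);H=np.array([.6699,-.0832,.17])
for a in(.55,.6,.65):
    r=H+n*(.085*np.sin(a)-.034*np.cos(a))+np.array([0,0,.085*np.cos(a)+.034*np.sin(a)])
    print(a,r,proj(s,r),proj(t,r))
# ring from side: intersect ray with symmetry plane
for uv in((385.6-.3,154.1-.3),):
    o,d=ray(s,*uv);k=((H-o)@l)/(d@l);p=o+k*d;print("ring side",p,(p-H)@n)
# pole
img=t["img"].astype(float);g=np.minimum(img[...,1],img[...,2])-img[...,0]
roi=g[204:222,330:395];roi=np.clip(roi-25,0,None)
w=(roi.sum(0));print(w.round())
ys,xs=np.mgrid[204:222,330:395]
cols=np.arange(330,395);cy=(roi*ys).sum(0)/np.maximum(w,1)
sel=w>w.max()*.6;p=np.polyfit(cols[sel],cy[sel],1);print(p)
half=np.median(w[sel])/2
i=np.where(w>half)[0];a=i[0];b=i[-1]
x0=cols[a]-(w[a]-half)/(w[a]-w[a-1]);x1=cols[b]+(w[b]-half)/(w[b]-w[b+1])
A=onz(t,x0,np.polyval(p,x0),.074);B=onz(t,x1,np.polyval(p,x1),.074);print(x0,x1,A,B,np.linalg.norm(A-B),(A+B)/2,np.degrees(np.arctan2((A-B)[1],(A-B)[0])))
# cradle
for c in((329,457),(489,457),(489,532),(329,532)):print(onz(t,260+c[0]/4-.4,90+c[1]/4-.4,.012))
hp=onz(t,260+184/4-.4,90+494/4-.4,.067);print("hook tip",hp)
M=(A+B)/2
print(proj(s,[M,A,B]))
m=cv2.inRange(cv2.cvtColor(s["img"],cv2.COLOR_BGR2HSV),(20,130,100),(30,255,255))
crop(s,300,210,400,290,7,"pics/sp.png")
```

```text
0.55 [ 0.6851 -0.0802  0.2602] [[384.1966 154.7378]] [[337.4772 135.9511]]
0.6 [ 0.6895 -0.0794  0.2594] [[384.8445 154.2142]] [[337.1839 134.7123]]
0.65 [ 0.6938 -0.0785  0.2582] [[385.4769 153.7577]] [[336.8931 133.5102]]
ring side [ 0.6925 -0.0788  0.2589] 0.023071069316560035
[  0.   0.   0.   0.   0.   0.   0.  67. 603. 769. 748. 741. 711. 685.
 696. 698. 710. 707. 708. 690. 695. 694. 685. 675. 676. 679. 687. 676.
 665. 661. 655. 646. 651. 643. 646. 644. 638. 641. 650. 638. 641. 644.
 636. 640. 645. 650. 664. 650. 645. 643. 642. 642. 669. 676. 474.   0.
   0.   0.   0.   0.   0.   0.   0.   0.   0.]
[ -0.01   215.8054]
337.49160447761193 384.30274261603375 [ 0.4527 -0.08    0.074 ] [ 0.4522 -0.2493  0.074 ] 0.16926762956077726 [ 0.4524 -0.1647  0.074 ] 89.80600876873872
[ 0.4907 -0.0984  0.012 ]
[ 0.4886 -0.2495  0.012 ]
[ 0.4178 -0.2473  0.012 ]
[ 0.4197 -0.0971  0.012 ]
hook tip [0.4525 0.0361 0.067 ]
[[353.5212 249.4344]
 [333.2812 235.2312]
 [375.0334 264.5302]]
```

View pics/sp.png

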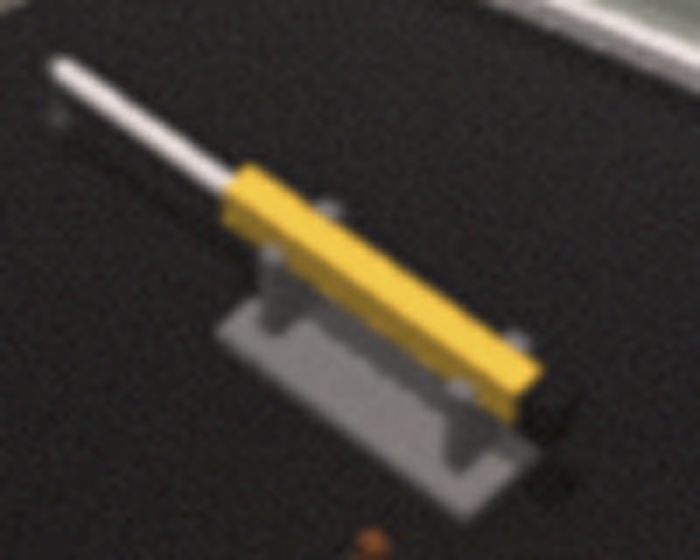

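```bash
cat > plan.py <<'E'
from h import *
from scipy.spatial.transform import Rotation as Ro
def plan(p,yaw):
    s=bot.read_state();R=s["tcp_rot"];a=np.radians(yaw)
    x=np.array([0,0,-1.]);y=np.array([np.cos(a),np.sin(a),0]);T=np.c_[x,y,np.cross(x,y)]
    print("t",s["time_s"],"pos",np.round(s["position"],4),"F",np.round(s["force"],2),"open",round(s["opening"],3),"j",np.round(s["joint_positions"],1))
    print("shift mm",np.round(R.T@(np.array(p)-s["position"])*1000,1),"turn deg",np.round(Ro.from_matrix(R.T@T).as_rotvec(degrees=True),2))
E
python3 - <<'E'
from plan import *
plan([.4525,-.167,.15],-0.5)
E
```

```text
t 0.4 pos [0.2728 0.5622 0.2004] F [-0.35 -0.2  -0.44] open 0.998 j [ 53.9  30.2  82.1   0.   67.7 -10.2]
shift mm [  50.6 -577.5  480.1] turn deg [6.461e+01 1.000e-02 2.000e-02]
```

>>> play_rows(motion=[[[0, -577, 480], [64.6, 0, 0], 1], [[0, -577, 480], [64.6, 0, 0], 1], [[0, -577, 480], [64.6, 0, 0], 1], [[0, -577, 480], [64.6, 0, 0], 1], [[0, -577, 480], [64.6, 0, 0], 1], [[0, -577, 480], [64.6, 0, 0], 1], [[0, -577, 480], [64.6, 0, 0], 1], [[0, -577, 480], [64.6, 0, 0], 1]])

```text
time_s: 1.2
position: [0.3691, 0.1722, 0.2009]
tcp_rot: [[0.001, 1.0, -0.012], [0.0, -0.012, -1.0], [-1.0, 0.001, -0.0]]
force: [0.6, -0.1, -0.4]
opening: 1.001
```

Run:
```python
from plan import *
plan([.4525,-.167,.15],-0.5)
```

```text
t 1.2 pos [0.3691 0.1722 0.2009] F [ 0.64 -0.09 -0.41] open 1.001 j [  9.2  13.3 111.6  -0.   55.    9.9]
shift mm [ 51.   87.5 338.2] turn deg [-0.21 -0.01 -0.08]
```

>>> play_rows(motion=[[[0, 87.5, 338], [-0.2, 0, 0], 1], [[0, 87.5, 338], [-0.2, 0, 0], 1], [[0, 87.5, 338], [-0.2, 0, 0], 1], [[0, 87.5, 338], [-0.2, 0, 0], 1], [[0, 87.5, 338], [-0.2, 0, 0], 1], [[0, 87.5, 338], [-0.2, 0, 0], 1], [[0, 87.5, 338], [-0.2, 0, 0], 1], [[40, 87.5, 338], [-0.2, 0, 0], 1]])

```text
time_s: 2.0
position: [0.4611, -0.1749, 0.1647]
tcp_rot: [[0.017, 1.0, -0.011], [-0.013, -0.011, -1.0], [-1.0, 0.017, 0.012]]
force: [0.7, -0.1, -0.7]
opening: 0.997
```

Run:
```python
from plan import *
t=cam("top");s=cam("side")
crop(t,270,140,430,260,5,"pics/t2.png");crop(s,260,120,420,240,5,"pics/s2.png")
plan([.4525,-.167,.043],-0.5)
```

```text
t 2.1 pos [ 0.4507 -0.1647  0.1574] F [-0.48  1.14 -0.88] open 1.004 j [-33.5  23.1 104.8   0.   52.7 -33. ]
shift mm [114.4   2.7   2.8] turn deg [ 0.04 -0.27  0.41]
```

View pics/t2.png

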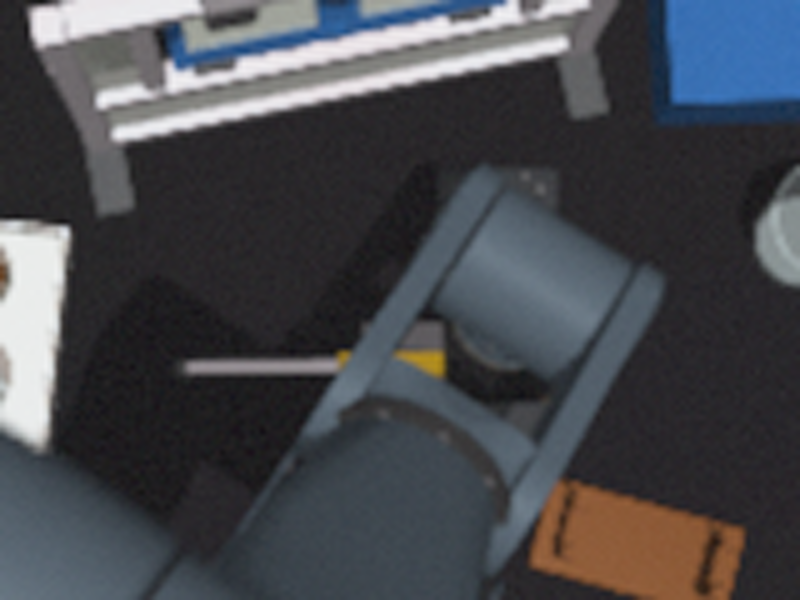

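>>> play_rows(motion=[[[40, 3, 1], [0, -0.3, 0.4], 1], [[80, 3, 1], [0, -0.3, 0.4], 1], [[105, 3, 1], [0, -0.3, 0.4], 1], [[114, 3, 1], [0, -0.3, 0.4], 1], [[114, 3, 1], [0, -0.3, 0.4], 1], [[114, 3, 1], [0, -0.3, 0.4], 1]])

```text
time_s: 2.7
position: [0.4572, -0.1658, 0.0478]
tcp_rot: [[0.009, 1.0, -0.004], [-0.006, -0.004, -1.0], [-1.0, 0.009, 0.006]]
force: [-0.3, -1.4, -0.3]
opening: 1.0
```

Run:
```python
from plan import *
s=cam("side")
crop(s,290,170,410,290,5,"pics/s3.png")
plan([.4525,-.167,.043],-0.5)
```

```text
t 2.75 pos [ 0.4574 -0.1661  0.0481] F [ 0.58 -0.13  0.24] open 1.001 j [-3.310e+01  3.440e+01  1.096e+02 -1.000e-01  3.530e+01 -3.280e+01]
shift mm [ 5.1 -5.   0.9] turn deg [ 0.25  0.39 -0.54]
```

View pics/s3.png

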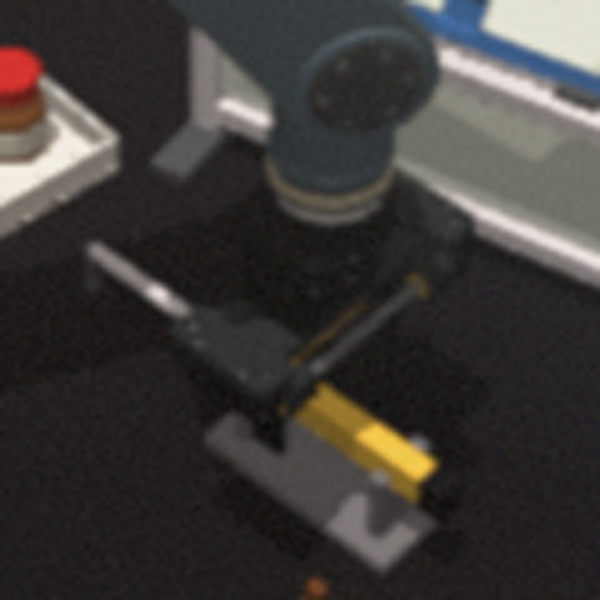

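>>> play_rows(motion=[[[5, -5, 1], [0.2, 0.4, -0.5], 1], [[5, -5, 1], [0.2, 0.4, -0.5], 1], [[5, -5, 1], [0.2, 0.4, -0.5], 1], [[5, -5, 1], [0.2, 0.4, -0.5], 1]])

```text
time_s: 3.15
position: [0.4514, -0.167, 0.0418]
tcp_rot: [[-0.001, 1.0, -0.009], [0.002, -0.009, -1.0], [-1.0, -0.001, -0.002]]
force: [-0.2, 0.7, -1.3]
opening: 1.001
```

Run:
```python
from plan import *
plan([.4525,-.167,.043],-0.5)
```

```text
t 3.15 pos [ 0.4514 -0.167   0.0418] F [-0.23  0.74 -1.26] open 1.001 j [-3.370e+01  3.510e+01  1.099e+02  1.000e-01  3.510e+01 -3.320e+01]
shift mm [-1.2  1.1  0. ] turn deg [-0.   -0.09  0.08]
```

>>> play_rows(motion=[[[-1, 1, 0], [0, 0, 0], 0.5], [[-1, 1, 0], [0, 0, 0], 0.3], [[-1, 1, 0], [0, 0, 0], 0], [[-1, 1, 0], [0, 0, 0], 0], [[-1, 1, 0], [0, 0, 0], 0], [[-1, 1, 0], [0, 0, 0], 0], [[-1, 1, 0], [0, 0, 0], 0], [[-1, 1, 0], [0, 0, 0], 0]])

```text
time_s: 3.95
position: [0.4524, -0.1668, 0.0425]
tcp_rot: [[-0.002, 1.0, -0.009], [0.002, -0.009, -1.0], [-1.0, -0.002, -0.002]]
force: [0.4, -0.1, 0.4]
opening: 0.357
```

Run:
```python
from plan import *
plan([.4525,-.167,.143],-0.5)
```

```text
t 3.95 pos [ 0.4524 -0.1668  0.0425] F [ 0.45 -0.1   0.43] open 0.357 j [-3.360e+01  3.500e+01  1.098e+02  1.000e-01  3.530e+01 -3.310e+01]
shift mm [-1.005e+02 -1.000e-01  0.000e+00] turn deg [ 0.01 -0.1   0.1 ]
```

>>> play_rows(motion=[[[0, 0, 0], [0, 0, 0], 0], [[0, 0, 0], [0, 0, 0], 0], [[0, 0, 0], [0, 0, 0], 0], [[0, 0, 0], [0, 0, 0], 0], [[0, 0, 0], [0, 0, 0], 0], [[0, 0, 0], [0, 0, 0], 0], [[0, 0, 0], [0, 0, 0], 0]])

```text
time_s: 4.65
position: [0.4527, -0.1671, 0.0426]
tcp_rot: [[-0.001, 1.0, -0.009], [0.001, -0.009, -1.0], [-1.0, -0.001, -0.001]]
force: [2.0, -0.3, 1.5]
opening: 0.204
```

>>> play_rows(motion=[[[0, 0, 0], [0, 0, 0], 0], [[0, 0, 0], [0, 0, 0], 0], [[-10, 0, 0], [0, 0, 0], 0], [[-30, 0, 0], [0, 0, 0], 0], [[-60, 0, 0], [0, 0, 0], 0], [[-90, 0, 0], [0, 0, 0], 0], [[-110, 0, 0], [0, 0, 0], 0], [[-120, 0, 0], [0, 0, 0], 0]])

```text
time_s: 5.45
position: [0.452, -0.1667, 0.1642]
tcp_rot: [[-0.002, 1.0, -0.008], [0.001, -0.008, -1.0], [-1.0, -0.002, -0.001]]
force: [0.2, -0.2, -2.3]
opening: 0.204
```

Run:
```python
from plan import *
t=cam("top");s=cam("side")
crop(t,270,140,430,260,4,"pics/t4.png");crop(s,280,120,440,280,3.75,"pics/s4.png")
plan([.4525,-.167,.143],-0.5)
```

```text
t 5.55 pos [ 0.4524 -0.1669  0.1635] F [-0.02  0.33 -2.79] open 0.203 j [-33.6  22.5 104.4   0.   53.2 -33.1]
shift mm [20.5  0.1  0.1] turn deg [ 0.02 -0.06  0.05]
```

View pics/t4.png

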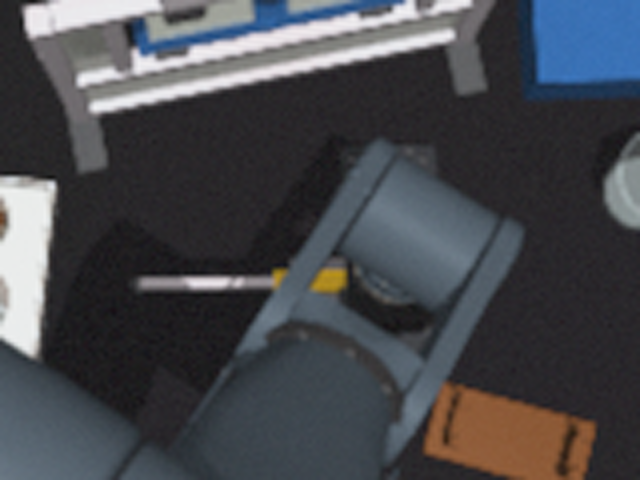

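View pics/s4.png

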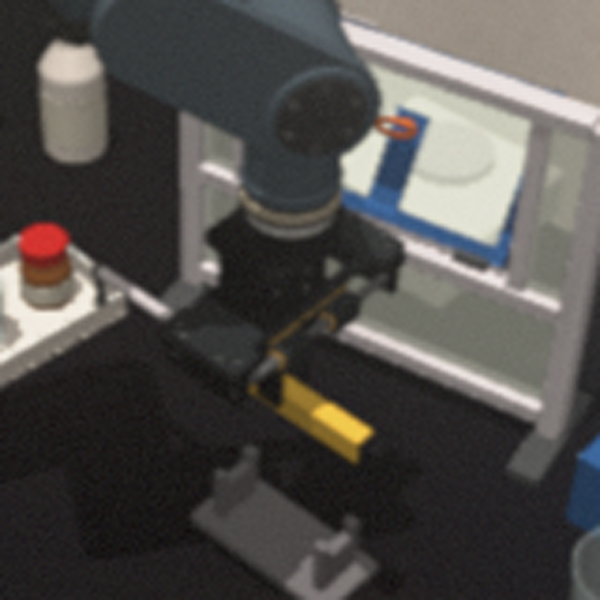

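Run:
```python
from plan import *
np.set_printoptions(precision=4,suppress=True)
t=cam("top");s=cam("side")
print(onz(t,270+135/4-.4,140+284/4-.4,.183))
print(tri(t,(270+136/4-.4,140+284/4-.4),s,(280+100/3.75-.4,120+270/3.75-.4)))
print("pred tip side",(proj(s,[.4525,.035,.1828])-[280,120])*3.75, "ball end",(proj(s,[.4525,.033,.143])-[280,120])*3.75)
crop(s,320,230,390,280,10,"pics/s5.png");crop(s,290,180,330,210,16,"pics/s6.png")
```

```text
[0.4507 0.037  0.183 ]
[0.4514 0.0348 0.1878]
pred tip side [[ 98.0495 272.3309]] ball end [[101.6002 308.3848]]
```

View pics/s5.png

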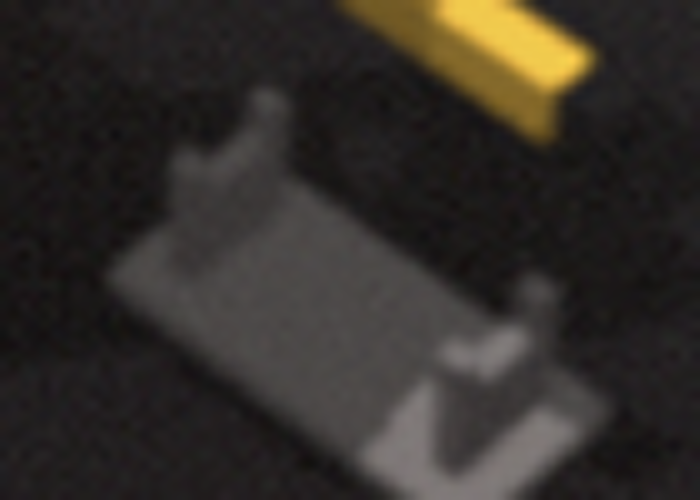

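View pics/s6.png

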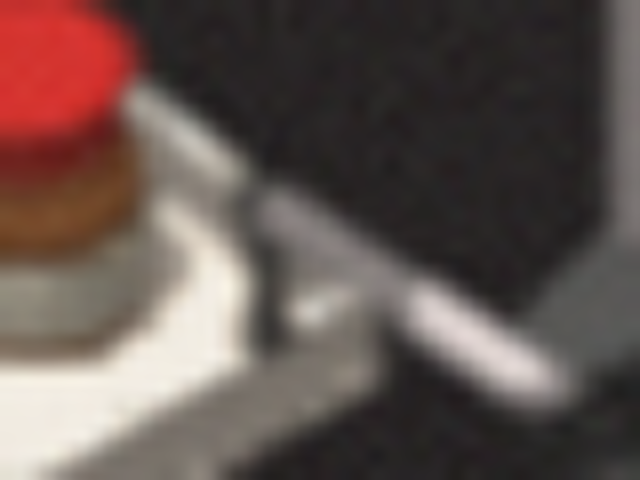

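Run:
```python
from plan import *
np.set_printoptions(precision=4,suppress=True)
t=cam("top");s=cam("side")
crop(t,320,110,356,150,15,"pics/t6.png");crop(s,365,135,405,175,15,"pics/s7.png")
n=np.array([np.cos(np.radians(11.06)),np.sin(np.radians(11.06)),0]);l=np.array([-n[1],n[0],0]);H=np.array([.6699,-.0832,.17])
a=.6;r=H+n*(.085*np.sin(a)-.034*np.cos(a))+np.array([0,0,.085*np.cos(a)+.034*np.sin(a)])
f=n*-np.cos(.3)+np.array([0,0,np.sin(.3)])
P=[r,r+.019*f,r-.019*f,r+.019*l,r-.019*l]
print((proj(t,P)-[320,110]+.5)*15);print((proj(s,P)-[365,135]+.5)*15)
plan([.395,-.137,.299],-78.9)
```

```text
[[265.258  378.1845]
 [283.3108 451.0172]
 [247.4212 306.2228]
 [179.4236 395.9947]
 [351.0764 360.3777]]
[[305.1674 295.7129]
 [266.2846 319.8864]
 [343.2677 272.0258]
 [224.5713 266.2355]
 [386.6018 325.497 ]]
t 5.75 pos [ 0.4514 -0.1663  0.1613] F [ 0.18 -0.23 -2.94] open 0.206 j [-33.6  22.7 104.5   0.   53.1 -33.1]
shift mm [-137.4  -57.3  -29.3] turn deg [78.41  0.01  0.37]
```

View pics/t6.png

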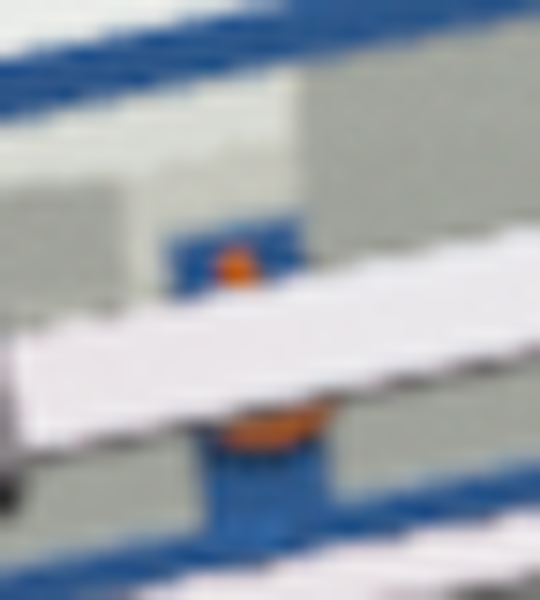

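View pics/s7.png

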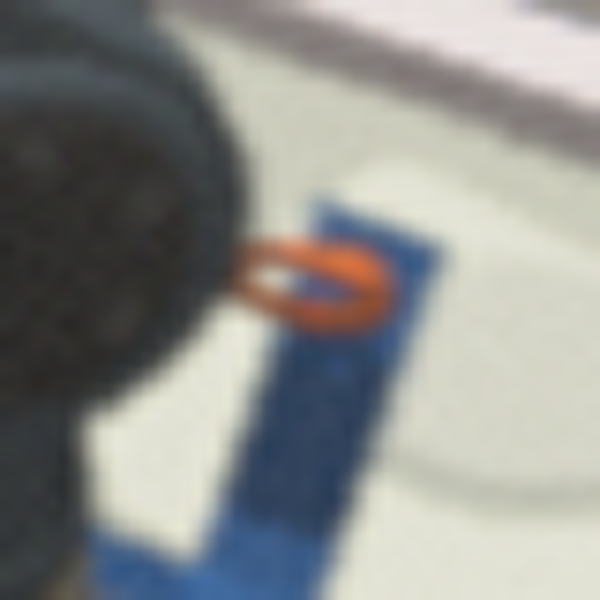

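>>> play_rows(motion=[[[-30, -57, -29], [0, 0, 0.3], 0], [[-60, -57, -29], [8, 0, 0.3], 0], [[-90, -57, -29], [16, 0, 0.3], 0], [[-120, -57, -29], [24, 0, 0.3], 0], [[-137, -57, -29], [32, 0, 0.3], 0], [[-137, -57, -29], [40, 0, 0.3], 0], [[-137, -57, -29], [48, 0, 0.3], 0], [[-137, -57, -29], [56, 0, 0.3], 0]])

```text
time_s: 6.55
position: [0.3953, -0.1373, 0.2986]
tcp_rot: [[0.0, 0.547, -0.837], [0.001, -0.837, -0.547], [-1.0, -0.001, -0.001]]
force: [-0.1, 0.2, -2.4]
opening: 0.204
```

>>> play_rows(motion=[[[0, 0, 0], [8, 0, 0], 0], [[0, 0, 0], [16, 0, 0], 0], [[0, 0, 0], [22.4, 0, 0], 0], [[0, 0, 0], [22.4, 0, 0], 0], [[0, 0, 0], [22.4, 0, 0], 0]])

```text
time_s: 7.05
position: [0.3956, -0.1375, 0.2988]
tcp_rot: [[0.001, 0.195, -0.981], [0.001, -0.981, -0.195], [-1.0, -0.0, -0.001]]
force: [-0.6, -0.4, -3.0]
opening: 0.204
```

Run:
```python
from plan import *
t=cam("top");s=cam("side")
crop(t,270,90,430,230,4.5,"pics/t8.png");crop(s,280,100,440,250,4,"pics/s8.png")
plan([.395,-.137,.299],-78.9)
```

```text
t 7.15 pos [ 0.3958 -0.1376  0.2992] F [ 0.88 -0.41 -0.38] open 0.204 j [-3.460e+01  6.600e+00  1.017e+02  1.000e-01  7.160e+01  4.420e+01]
shift mm [ 0.2 -0.8  0.7] turn deg [ 0.11 -0.09 -0.01]
```

View pics/t8.png

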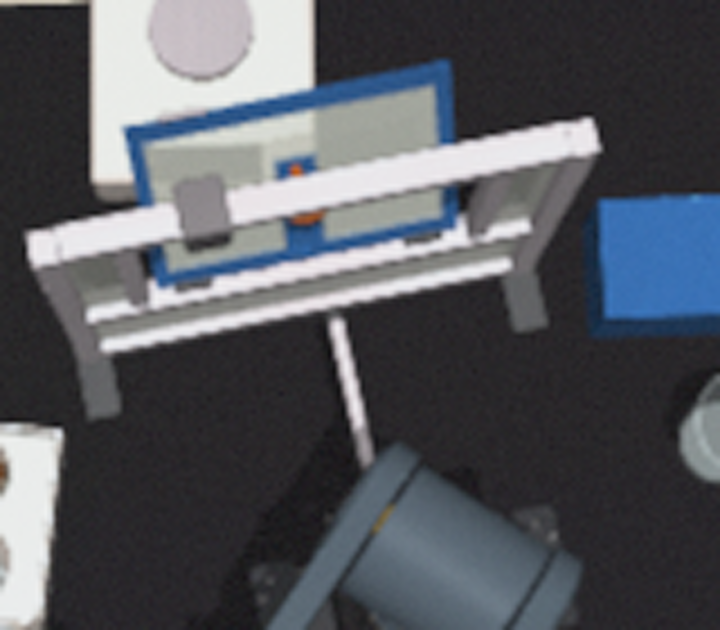

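View pics/s8.png

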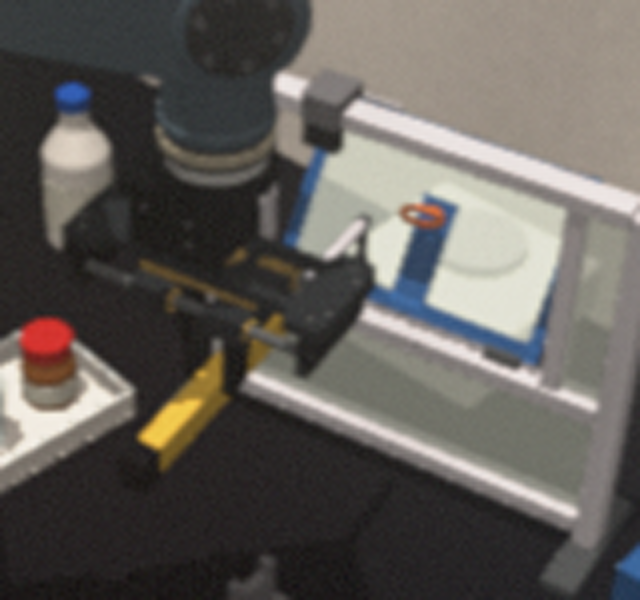

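Run:
```python
from plan import *
np.set_printoptions(precision=4,suppress=True)
t=cam("top");s=cam("side")
crop(t,330,150,366,180,16,"pics/t9.png");crop(s,355,140,395,170,16,"pics/s9.png")
st=bot.read_state();p=st["position"];x=-st["tcp_rot"][:,2];x[2]=0
for d in(.198,.2,.202):
  q=p+x*d+[0,0,.0193]
  P=[q,q+x*.005,q-[0,0,.034],q-[0,0,.04]]
  print(q);print((proj(t,P)-[330,150]+.5)*16);print((proj(s,P)-[355,140]+.5)*16)
```

```text
[ 0.5902 -0.0993  0.3187]
[[241.4852 177.6582]
 [235.9527 152.7146]
 [235.1134 214.932 ]
 [234.0236 221.3074]]
[[253.1964 267.3161]
 [266.4106 252.9672]
 [243.7563 412.4491]
 [242.1223 437.5703]]
[ 0.5922 -0.099   0.3187]
[[239.2715 167.6776]
 [233.7413 142.7444]
 [232.9592 205.2059]
 [231.8795 211.6249]]
[[258.4892 261.5688]
 [271.6796 247.2458]
 [248.9712 406.6669]
 [247.3237 431.7824]]
[ 0.5941 -0.0986  0.3187]
[[237.0587 157.7012]
 [231.5308 132.7785]
 [230.8058 195.4838]
 [229.7362 201.9463]]
[[263.7725 255.8318]
 [276.9391 241.5346]
 [254.1768 400.8948]
 [252.5158 426.0047]]
```

View pics/t9.png

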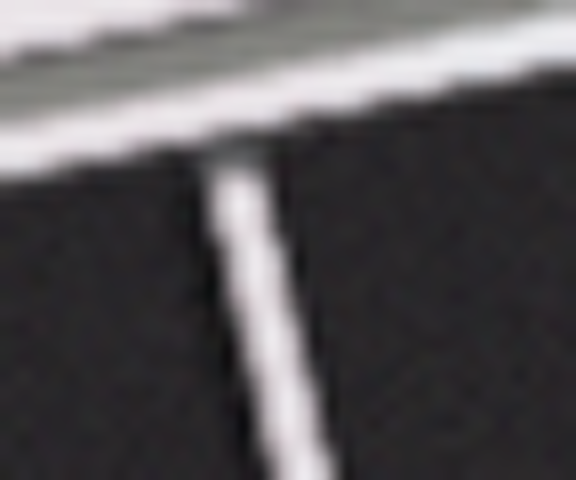

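View pics/s9.png

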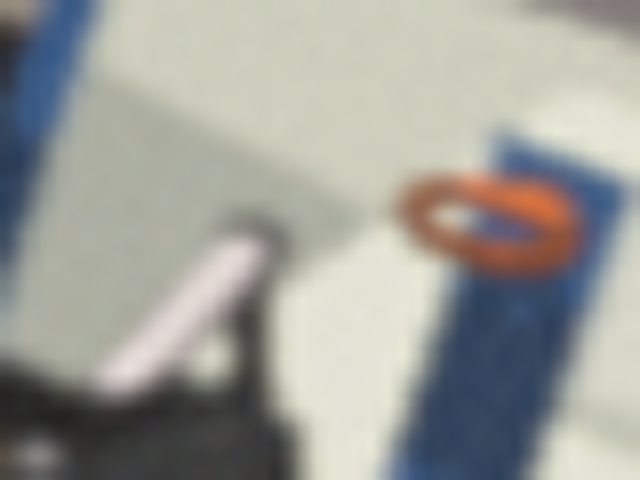

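Run:
```python
from plan import *
plan([.495,-.1165,.299],-78.9)
```

```text
t 7.25 pos [ 0.3959 -0.1377  0.2994] F [-0.43  0.21 -2.01] open 0.204 j [-3.460e+01  6.600e+00  1.017e+02  1.000e-01  7.160e+01  4.420e+01]
shift mm [   0.6   -1.6 -101.3] turn deg [ 0.07 -0.12 -0.04]
```

>>> play_rows(motion=[[[0, -1.5, -20], [0, -0.1, 0], 0], [[0, -1.5, -40], [0, -0.1, 0], 0], [[0, -1.5, -60], [0, -0.1, 0], 0], [[0, -1.5, -75], [0, -0.1, 0], 0], [[0, -1.5, -88], [0, -0.1, 0], 0], [[0, -1.5, -98], [0, -0.1, 0], 0], [[0, -1.5, -101], [0, -0.1, 0], 0], [[0, -1.5, -101], [0, -0.1, 0], 0]])

```text
time_s: 8.05
position: [0.4948, -0.1168, 0.2997]
tcp_rot: [[0.0, 0.193, -0.981], [-0.001, -0.981, -0.193], [-1.0, 0.001, -0.0]]
force: [0.0, -0.3, -2.4]
opening: 0.202
```

Run:
```python
from plan import *
t=cam("top");s=cam("side")
crop(t,310,110,370,160,10,"pics/t10.png");crop(s,355,120,415,170,12,"pics/s10.png")
plan([.495,-.1165,.258],-78.9)
st=bot.read_state();p=st["position"];x=-st["tcp_rot"][:,2];x[2]=0
q=p+x*.2+[0,0,.0193]
P=[q,q-[0,0,.04],[.6913,-.078,.259]]
print(q);print((proj(t,P)-[310,110]+.5)*10);print((proj(s,P)-[355,120]+.5)*12)
```

```text
t 8.15 pos [ 0.4942 -0.1168  0.2998] F [-0.36  0.47 -2.92] open 0.2 j [-25.9  14.7  91.   -0.   74.3  53. ]
shift mm [41.8 -0.2 -0.8] turn deg [ 0.01  0.01 -0.05]
[ 0.69048398 -0.07824717  0.31910865]
[[276.7830447  195.22592294]
 [274.42414134 231.85006859]
 [272.48950735 247.00587519]]
[[380.115077   226.38116381]
 [368.68646606 352.43243615]
 [364.31458124 412.27576646]]
```

View pics/t10.png

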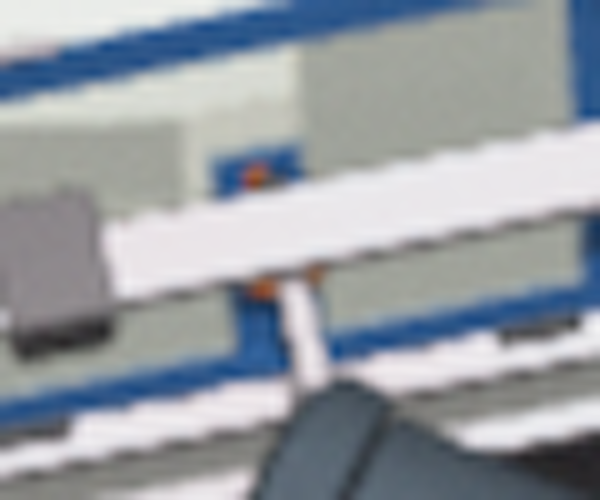

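View pics/s10.png

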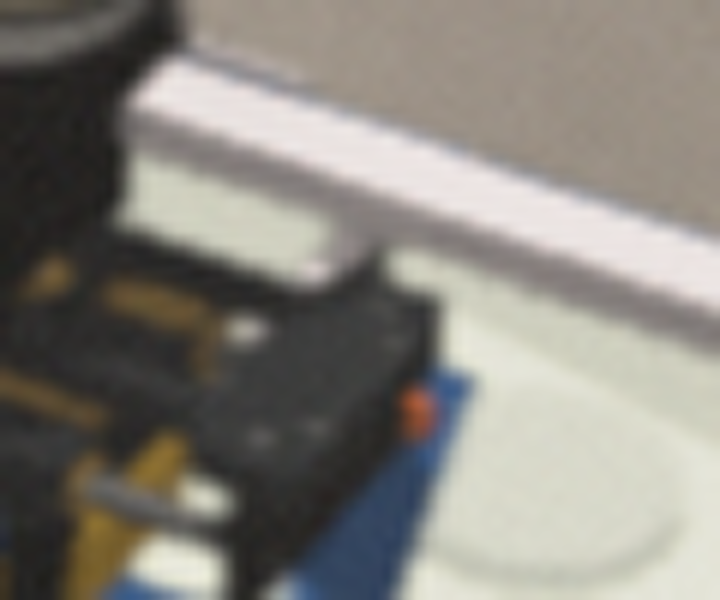

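>>> play_rows(motion=[[[4, 0, -1], [0, 0, 0], 0], [[8, 0, -1], [0, 0, 0], 0], [[11, 0, -1], [0, 0, 0], 0], [[14, 0, -1], [0, 0, 0], 0], [[14, 0, -1], [0, 0, 0], 0]])

```text
time_s: 8.65
position: [0.4954, -0.1165, 0.2853]
tcp_rot: [[-0.0, 0.193, -0.981], [-0.0, -0.981, -0.193], [-1.0, 0.0, 0.0]]
force: [-1.3, -0.0, -1.8]
opening: 0.198
```

>>> play_rows(motion=[[[2, 0, 0], [0, 0, 0], 0], [[4, 0, 0], [0, 0, 0], 0], [[6, 0, 0], [0, 0, 0], 0], [[6, 0, 0], [0, 0, 0], 0]])

```text
time_s: 9.05
position: [0.4957, -0.1166, 0.2796]
tcp_rot: [[0.0, 0.193, -0.981], [-0.001, -0.981, -0.193], [-1.0, 0.001, -0.0]]
force: [0.5, 0.3, -2.0]
opening: 0.203
```

>>> play_rows(motion=[[[2, 0, 0], [0, 0, 0], 0], [[4, 0, 0], [0, 0, 0], 0], [[6, 0, 0], [0, 0, 0], 0], [[6, 0, 0], [0, 0, 0], 0]])

```text
time_s: 9.45
position: [0.4956, -0.1166, 0.2736]
tcp_rot: [[0.0, 0.193, -0.981], [-0.001, -0.981, -0.193], [-1.0, 0.001, -0.0]]
force: [0.2, -0.3, -2.4]
opening: 0.204
```

>>> play_rows(motion=[[[2, 0, 0], [0, 0, 0], 0], [[4, 0, 0], [0, 0, 0], 0], [[6, 0, 0], [0, 0, 0], 0], [[8, 0, 0], [0, 0, 0], 0], [[8, 0, 0], [0, 0, 0], 0]])

```text
time_s: 9.95
position: [0.4957, -0.1166, 0.2655]
tcp_rot: [[0.0, 0.193, -0.981], [-0.001, -0.981, -0.193], [-1.0, 0.001, -0.0]]
force: [0.9, -0.8, -2.2]
opening: 0.204
```

>>> play_rows(motion=[[[3, 0, 0], [0, 0, 0], 0], [[6, 0, 0], [0, 0, 0], 0], [[8, 0, 0], [0, 0, 0], 0], [[8, 0, 0], [0, 0, 0], 0]])

```text
time_s: 10.35
position: [0.4956, -0.1166, 0.2575]
tcp_rot: [[0.0, 0.193, -0.981], [-0.001, -0.981, -0.193], [-1.0, 0.001, 0.0]]
force: [0.4, -0.4, -2.6]
opening: 0.204
```

Run:
```python
from plan import *
t=cam("top");s=cam("side")
crop(t,310,110,370,160,10,"pics/t11.png");crop(s,345,110,415,170,10,"pics/s11.png")
plan([.495,-.1165,.258],-78.9)
```

```text
t 10.45 pos [ 0.4959 -0.1167  0.2579] F [ 0.91  0.39 -2.61] open 0.208 j [-25.8  17.3  94.3  -0.   68.3  53.1]
shift mm [-0.2 -0.3  0.9] turn deg [ 0.02 -0.04 -0.06]
```

View pics/t11.png

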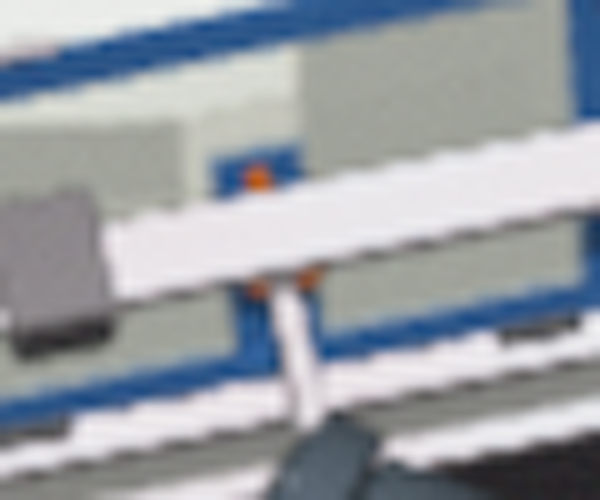

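View pics/s11.png

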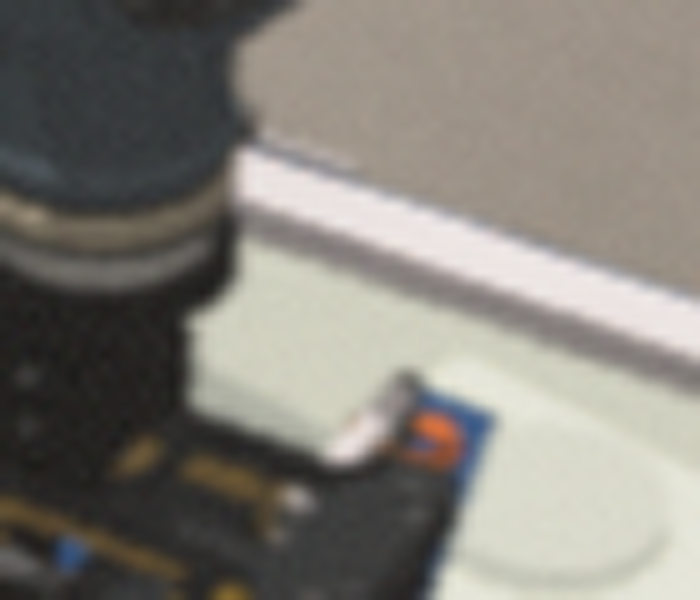

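>>> play_rows(motion=[[[0, 0, 2], [0, 0, 0], 0], [[0, 0, 4], [0, 0, 0], 0], [[0, 0, 6], [0, 0, 0], 0], [[0, 0, 8], [0, 0, 0], 0], [[0, 0, 10], [0, 0, 0], 0], [[0, 0, 12], [0, 0, 0], 0], [[0, 0, 12], [0, 0, 0], 0]])

```text
time_s: 11.15
position: [0.4844, -0.1191, 0.2581]
tcp_rot: [[0.002, 0.193, -0.981], [-0.001, -0.981, -0.193], [-1.0, 0.001, -0.002]]
force: [0.9, 1.2, -2.7]
opening: 0.203
```

>>> play_rows(motion=[[[0, 0, 2], [0, 0, 0], 0], [[0, 0, 4], [0, 0, 0], 0], [[0, 0, 6], [0, 0, 0], 0], [[0, 0, 8], [0, 0, 0], 0], [[0, 0, 10], [0, 0, 0], 0], [[0, 0, 10], [0, 0, 0], 0]])

```text
time_s: 11.75
position: [0.474, -0.1209, 0.2579]
tcp_rot: [[0.001, 0.193, -0.981], [-0.001, -0.981, -0.193], [-1.0, 0.001, -0.001]]
force: [1.1, 0.7, -1.6]
opening: 0.206
```

Run:
```python
from plan import *
t=cam("top");s=cam("side")
crop(t,310,110,370,160,10,"pics/t12.png");crop(s,345,110,415,170,10,"pics/s12.png")
plan([.495,-.1165,.258],-78.9)
```

```text
t 11.85 pos [ 0.4742 -0.1209  0.2579] F [ 0.96 -0.54 -3.05] open 0.199 j [-27.4  15.6  96.9  -0.   67.4  51.5]
shift mm [ -0.1  -0.4 -21.2] turn deg [ 0.01 -0.04 -0.07]
```

View pics/t12.png

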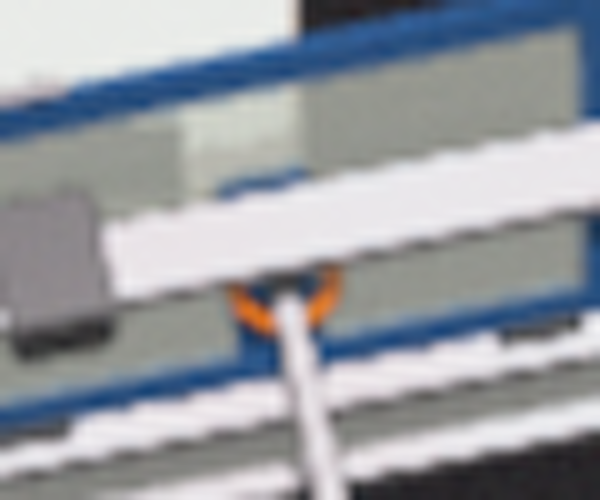

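View pics/s12.png

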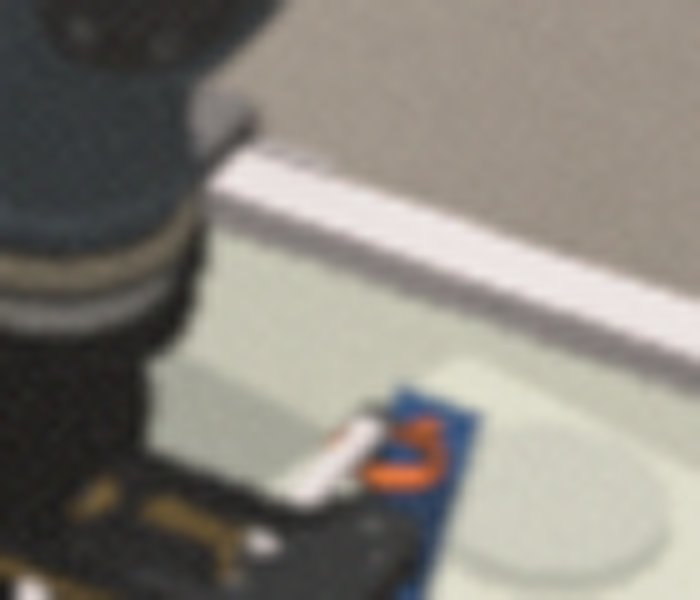

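>>> play_rows(motion=[[[0, 0, 2], [0, 0, 0], 0], [[0, 0, 4], [0, 0, 0], 0], [[0, 0, 6], [0, 0, 0], 0], [[1, 0, 8], [0, 0, 0], 0], [[1, 0, 10], [0, 0, 0], 0], [[1, 0, 12], [0, 0, 0], 0], [[1, 0, 12], [0, 0, 0], 0]])

```text
time_s: 12.55
position: [0.4622, -0.1233, 0.2569]
tcp_rot: [[0.001, 0.193, -0.981], [-0.001, -0.981, -0.193], [-1.0, 0.001, -0.0]]
force: [1.3, 0.6, -1.8]
opening: 0.201
```

>>> play_rows(motion=[[[0, 0, 1.5], [0, 0, 0], 0], [[0, 0, 3], [0, 0, 0], 0], [[1, 0, 4.5], [0, 0, 0], 0], [[1, 0, 6], [0, 0, 0], 0], [[1, 0, 6], [0, 0, 0], 0]])

```text
time_s: 13.05
position: [0.4563, -0.1244, 0.2558]
tcp_rot: [[0.001, 0.193, -0.981], [-0.001, -0.981, -0.193], [-1.0, 0.001, -0.0]]
force: [0.9, -0.0, -2.3]
opening: 0.204
```

>>> play_rows(motion=[[[0, 0, 1], [0, 0, 0], 0], [[0, 0, 2], [0, 0, 0], 0], [[0, 0, 3], [0, 0, 0], 0], [[0, 0, 3], [0, 0, 0], 0]])

```text
time_s: 13.45
position: [0.4535, -0.125, 0.2559]
tcp_rot: [[0.001, 0.193, -0.981], [-0.001, -0.981, -0.193], [-1.0, 0.001, -0.0]]
force: [1.4, 0.0, -1.7]
opening: 0.203
```

>>> play_rows(motion=[[[0, 0, 1], [0, 0, 0], 0], [[0, 0, 2], [0, 0, 0], 0], [[0, 0, 2.5], [0, 0, 0], 0], [[0, 0, 2.5], [0, 0, 0], 0]])

```text
time_s: 13.85
position: [0.4511, -0.1254, 0.2559]
tcp_rot: [[0.001, 0.193, -0.981], [-0.001, -0.981, -0.193], [-1.0, 0.001, -0.001]]
force: [2.4, -1.0, -2.0]
opening: 0.201
```

>>> play_rows(motion=[[[0, 0, 1], [0, 0, 0], 0], [[0, 0, 2], [0, 0, 0], 0], [[0, 0, 2], [0, 0, 0], 0]])

```text
time_s: 14.15
position: [0.4491, -0.1259, 0.2559]
tcp_rot: [[0.001, 0.193, -0.981], [-0.001, -0.981, -0.193], [-1.0, 0.001, -0.001]]
force: [1.0, -0.2, -2.9]
opening: 0.202
```

>>> play_rows(motion=[[[0, 0, 1], [0, 0, 0], 0], [[0, 0, 1.5], [0, 0, 0], 0], [[0, 0, 1.5], [0, 0, 0], 0]])

```text
time_s: 14.45
position: [0.4477, -0.1262, 0.2559]
tcp_rot: [[0.001, 0.193, -0.981], [-0.001, -0.981, -0.193], [-1.0, 0.001, -0.001]]
force: [1.3, 0.3, -2.5]
opening: 0.202
```

Run:
```python
from plan import *
t=cam("top");s=cam("side")
crop(t,290,110,370,170,9,"pics/t13.png");crop(s,325,90,425,170,7,"pics/s13.png")
plan([.4477,-.1262,.2559],-78.9)
```

```text
t 14.55 pos [ 0.4478 -0.1262  0.2559] F [ 1.05  0.11 -2.78] open 0.201 j [-29.5  13.7 100.1  -0.   66.2  49.4]
shift mm [0.  0.  0.1] turn deg [ 0.01 -0.04 -0.07]
```

View pics/t13.png

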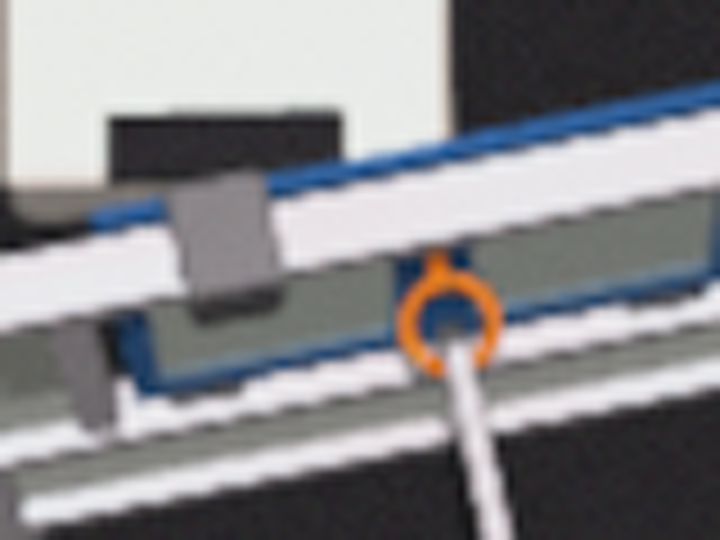

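View pics/s13.png

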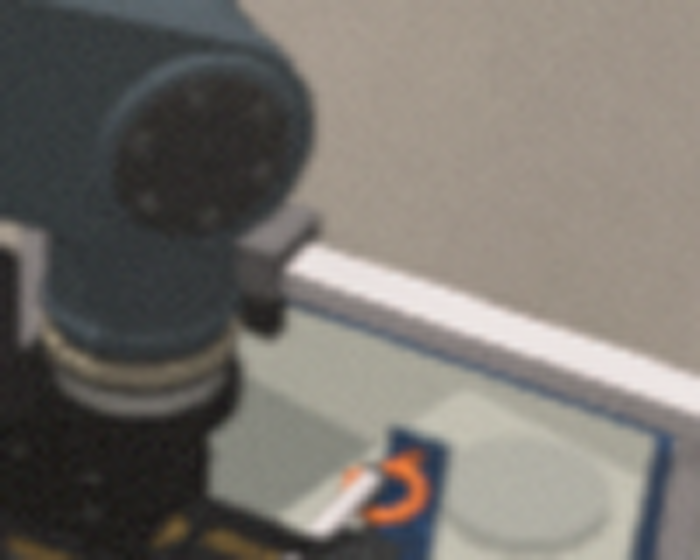

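>>> play_rows(motion=[[[0, 0, 1], [0, 0, 0], 0], [[0, 0, 2], [0, 0, 0], 0], [[0, 0, 2], [0, 0, 0], 0]])

```text
time_s: 14.85
position: [0.4457, -0.1265, 0.2559]
tcp_rot: [[0.001, 0.193, -0.981], [-0.001, -0.981, -0.193], [-1.0, 0.001, -0.001]]
force: [0.7, -0.6, -3.0]
opening: 0.2
```

>>> play_rows(motion=[[[0, 0, 1], [0, 0, 0], 0], [[0, 0, 2], [0, 0, 0], 0], [[0, 0, 2], [0, 0, 0], 0]])

```text
time_s: 15.15
position: [0.4437, -0.1269, 0.2559]
tcp_rot: [[0.001, 0.193, -0.981], [-0.001, -0.981, -0.193], [-1.0, 0.001, -0.001]]
force: [1.5, -0.7, -2.6]
opening: 0.204
```

>>> play_rows(motion=[[[0, 0, 1], [0, 0, 0], 0], [[0, 0, 2], [0, 0, 0], 0], [[0, 0, 2], [0, 0, 0], 0]])

```text
time_s: 15.45
position: [0.4417, -0.1273, 0.2559]
tcp_rot: [[0.001, 0.193, -0.981], [-0.001, -0.981, -0.193], [-1.0, 0.001, -0.001]]
force: [1.8, -0.2, -2.6]
opening: 0.2
```

>>> play_rows(motion=[[[0, 0, 0.5], [0, 0, 0], 0], [[0, 0, 1], [0, 0, 0], 0], [[0, 0, 1.5], [0, 0, 0], 0], [[0, 0, 1.5], [0, 0, 0], 0]])

```text
time_s: 15.85
position: [0.4403, -0.1276, 0.2559]
tcp_rot: [[0.001, 0.193, -0.981], [-0.001, -0.981, -0.193], [-1.0, 0.001, -0.001]]
force: [2.1, -1.1, -2.8]
opening: 0.206
```

>>> play_rows(motion=[[[0, 0, 0.5], [0, 0, 0], 0], [[0, 0, 1], [0, 0, 0], 0], [[0, 0, 1.5], [0, 0, 0], 0], [[0, 0, 1.5], [0, 0, 0], 0]])

```text
time_s: 16.25
position: [0.4389, -0.1279, 0.2559]
tcp_rot: [[0.001, 0.193, -0.981], [-0.001, -0.981, -0.193], [-1.0, 0.001, -0.001]]
force: [0.9, -1.1, -3.0]
opening: 0.201
```

>>> play_rows(motion=[[[0, 0, 0.5], [0, 0, 0], 0], [[0, 0, 1], [0, 0, 0], 0], [[0, 0, 1.5], [0, 0, 0], 0], [[0, 0, 1.5], [0, 0, 0], 0]])

```text
time_s: 16.65
position: [0.4376, -0.1282, 0.2559]
tcp_rot: [[0.001, 0.193, -0.981], [-0.001, -0.981, -0.193], [-1.0, 0.001, -0.001]]
force: [1.3, 0.4, -2.0]
opening: 0.203
```

>>> play_rows(motion=[[[0, 0, 0.5], [0, 0, 0], 0], [[0, 0, 1], [0, 0, 0], 0], [[0, 0, 1.5], [0, 0, 0], 0], [[0, 0, 1.5], [0, 0, 0], 0]])

```text
time_s: 17.05
position: [0.4373, -0.1285, 0.2562]
tcp_rot: [[0.004, 0.192, -0.981], [-0.001, -0.981, -0.192], [-1.0, 0.002, -0.004]]
force: [4.8, 0.7, -3.4]
opening: 0.201
```

>>> play_rows(motion=[[[0, 0, 0.5], [0, 0, 0], 0], [[0, 0, 1], [0, 0, 0], 0], [[0, 0, 1.5], [0, 0, 0], 0], [[0, 0, 1.5], [0, 0, 0], 0]])

```text
time_s: 17.45
position: [0.4372, -0.1289, 0.2564]
tcp_rot: [[0.007, 0.192, -0.981], [-0.001, -0.981, -0.192], [-1.0, 0.003, -0.007]]
force: [8.5, 2.0, -4.7]
opening: 0.205
```

Run:
```python
from plan import *
t=cam("top");s=cam("side")
crop(t,290,110,370,170,9,"pics/t14.png");crop(s,325,90,425,170,7,"pics/s14.png")
plan([.4477,-.1262,.2559],-78.9)
```

```text
t 17.55 pos [ 0.4372 -0.1289  0.2564] F [ 8.45  1.57 -4.54] open 0.198 j [-30.6  12.6 101.5   0.2  65.5  48.2]
shift mm [  0.6  -0.6 -10.8] turn deg [-0.01 -0.38 -0.14]
```

View pics/t14.png

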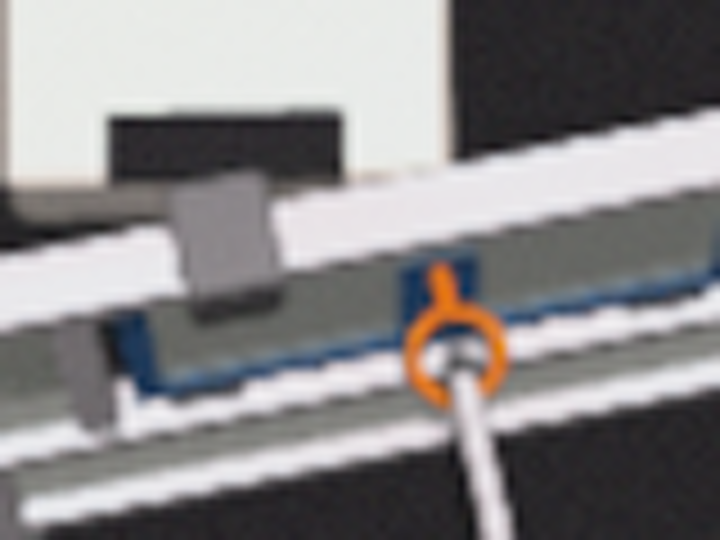

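View pics/s14.png

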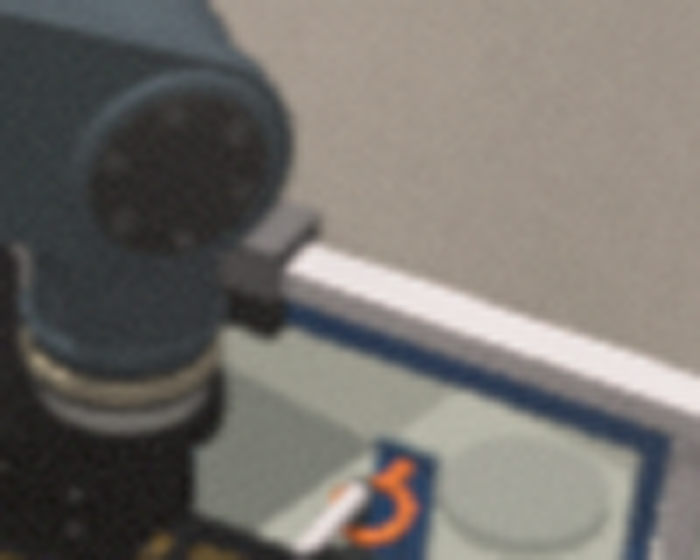

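>>> play_rows(motion=[[[0, 0, 0.3], [0, 0, 0], 0], [[0, 0, 0.6], [0, 0, 0], 0], [[0, 0, 0.6], [0, 0, 0], 0]])

```text
time_s: 17.85
position: [0.4372, -0.129, 0.2565]
tcp_rot: [[0.008, 0.192, -0.981], [-0.001, -0.981, -0.192], [-1.0, 0.003, -0.008]]
force: [9.0, 1.8, -4.5]
opening: 0.206
```

>>> play_rows(motion=[[[0, 0, 0.3], [0, 0, 0], 0], [[0, 0, 0.6], [0, 0, 0], 0], [[0, 0, 0.6], [0, 0, 0], 0]])

```text
time_s: 18.15
position: [0.4367, -0.1291, 0.2566]
tcp_rot: [[0.008, 0.192, -0.981], [-0.001, -0.981, -0.192], [-1.0, 0.003, -0.008]]
force: [8.3, 1.9, -5.1]
opening: 0.201
```

>>> play_rows(motion=[[[0, 0, 0.3], [0, 0, 0], 0], [[0, 0, 0.6], [0, 0, 0], 0], [[0, 0, 0.6], [0, 0, 0], 0]])

```text
time_s: 18.45
position: [0.4324, -0.129, 0.2558]
tcp_rot: [[0.0, 0.193, -0.981], [-0.001, -0.981, -0.193], [-1.0, 0.001, -0.0]]
force: [0.9, 0.8, -3.1]
opening: 0.2
```

>>> play_rows(motion=[[[0, 0, -2], [0, 0, 0], 0], [[0, 0, -4], [0, 0, 0], 0], [[0, 0, -6], [0, 0, 0], 0], [[0, 0, -6], [0, 0, 0], 0]])

```text
time_s: 18.85
position: [0.4387, -0.1279, 0.2558]
tcp_rot: [[0.001, 0.193, -0.981], [-0.001, -0.981, -0.193], [-1.0, 0.001, -0.0]]
force: [0.5, 0.1, -2.1]
opening: 0.205
```

Run:
```python
from plan import *
t=cam("top");s=cam("side")
crop(t,290,110,370,170,9,"pics/t15.png");crop(s,325,90,425,170,7,"pics/s15.png")
plan([.4477,-.1262,.2559],-78.9)
```

```text
t 18.95 pos [ 0.4385 -0.1279  0.2558] F [ 0.25 -0.21 -3.3 ] open 0.201 j [-30.3  13.  101.1  -0.   65.9  48.6]
shift mm [-0.1  0.1 -9.3] turn deg [ 0.03 -0.01 -0.05]
```

View pics/t15.png

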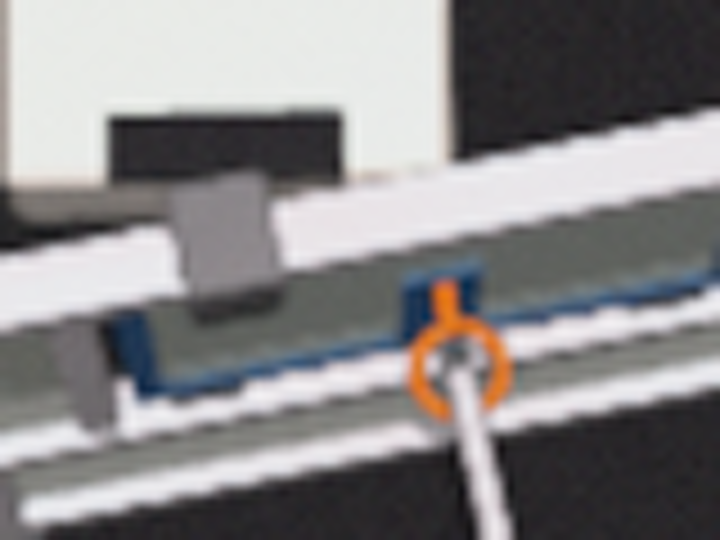

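View pics/s15.png

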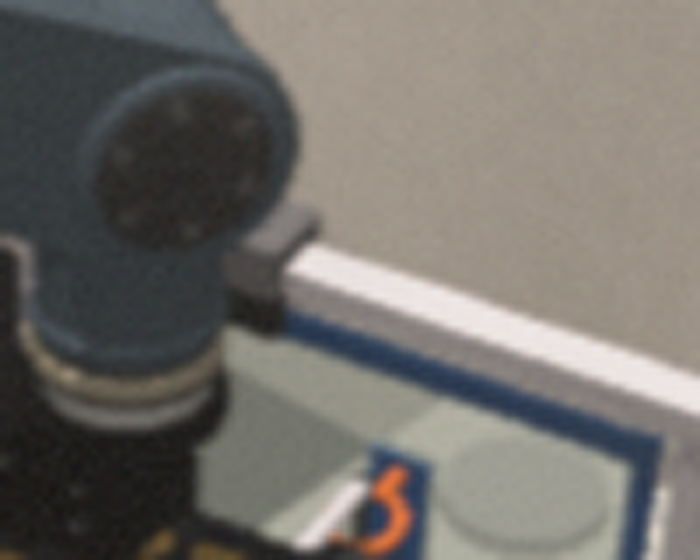

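>>> play_rows(motion=[[[-3, 0, 0], [0, 0, 0], 0], [[-6, 0, 0], [0, 0, 0], 0], [[-9, 0, 0], [0, 0, 0], 0], [[-12, 0, 0], [0, 0, 0], 0], [[-12, 0, 0], [0, 0, 0], 0]])

```text
time_s: 19.45
position: [0.4391, -0.1281, 0.2685]
tcp_rot: [[0.002, 0.193, -0.981], [-0.002, -0.981, -0.193], [-1.0, 0.002, -0.002]]
force: [-0.0, -0.3, -2.5]
opening: 0.2
```

>>> play_rows(motion=[[[-3, 0, 0], [0, 0, 0], 0], [[-6, 0, 0], [0, 0, 0], 0], [[-9, 0, 0], [0, 0, 0], 0], [[-12, 0, 0], [0, 0, 0], 0], [[-12, 0, 0], [0, 0, 0], 0]])

```text
time_s: 19.95
position: [0.439, -0.1281, 0.2804]
tcp_rot: [[0.002, 0.193, -0.981], [-0.002, -0.981, -0.193], [-1.0, 0.002, -0.002]]
force: [0.2, -0.5, -2.0]
opening: 0.204
```

>>> play_rows(motion=[[[-4, 0, 0], [0, 0, 0], 0], [[-9, 0, 0], [0, 0, 0], 0], [[-15, 0, 0], [0, 0, 0], 0], [[-21, 0, 0], [0, 0, 0], 0], [[-21, 0, 0], [0, 0, 0], 0]])

```text
time_s: 20.45
position: [0.4394, -0.1283, 0.302]
tcp_rot: [[0.003, 0.193, -0.981], [-0.002, -0.981, -0.193], [-1.0, 0.003, -0.003]]
force: [-0.1, 0.0, -2.5]
opening: 0.202
```

Run:
```python
from plan import *
t=cam("top");s=cam("side")
crop(t,290,110,370,170,9,"pics/t16.png");crop(s,325,90,425,170,7,"pics/s16.png")
plan([.4477,-.1262,.2559],-78.9)
```

```text
t 20.55 pos [ 0.4387 -0.1279  0.3011] F [-0.03 -0.13 -2.61] open 0.206 j [-30.3  10.   97.2  -0.   72.7  48.6]
shift mm [45.2 -0.  -9.1] turn deg [ 0.01 -0.07 -0.09]
```

View pics/t16.png

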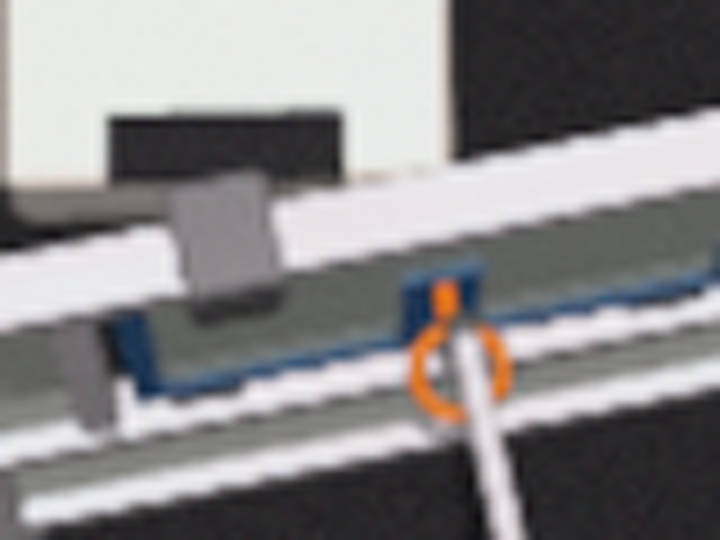

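View pics/s16.png

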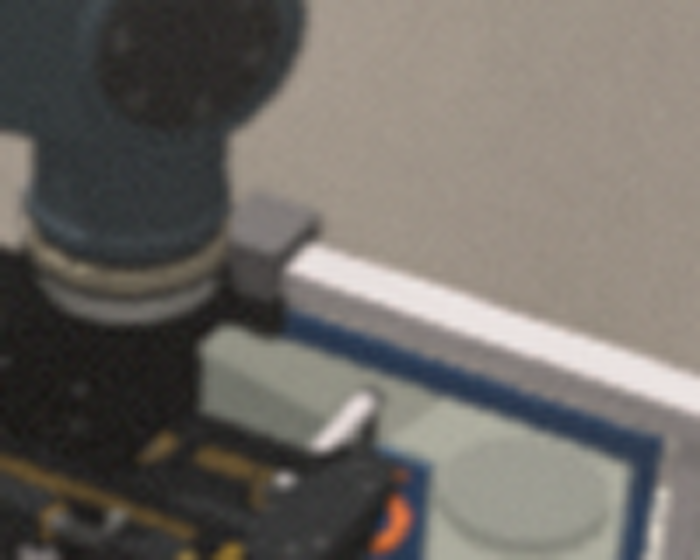

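>>> play_rows(motion=[[[0, 0, 10], [0, 0, 0], 0], [[0, 0, 25], [0, 0, 0], 0], [[0, 0, 43], [0, 0, 0], 0], [[0, 0, 43], [-8, 0, 0], 0], [[0, 0, 43], [-16, 0, 0], 0], [[0, 0, 43], [-24, 0, 0], 0], [[0, 0, 43], [-32, 0, 0], 0], [[0, 0, 43], [-40, 0, 0], 0]])

```text
time_s: 21.35
position: [0.3948, -0.1361, 0.3006]
tcp_rot: [[-0.0, 0.782, -0.624], [-0.001, -0.624, -0.782], [-1.0, 0.0, 0.001]]
force: [-0.0, 0.8, -1.4]
opening: 0.201
```

>>> play_rows(motion=[[[0, 0, 0], [-8, 0, 0], 0], [[0, 0, 0], [-16, 0, 0], 0], [[0, 0, 0], [-24, 0, 0], 0], [[0, 0, 0], [-32, 0, 0], 0], [[0, 0, 0], [-38.4, 0, 0], 0], [[0, 0, 0], [-38.4, 0, 0], 0], [[0, 0, 0], [-38.4, 0, 0], 0]])

```text
time_s: 22.05
position: [0.3955, -0.1361, 0.3007]
tcp_rot: [[0.0, 1.0, -0.011], [-0.001, -0.011, -1.0], [-1.0, 0.0, 0.001]]
force: [-0.4, -0.8, -3.0]
opening: 0.199
```

Run:
```python
from plan import *
np.set_printoptions(precision=4,suppress=True)
t=cam("top");s=cam("side")
crop(t,270,120,430,240,4.5,"pics/t17.png");crop(s,280,100,440,260,3.75,"pics/s17.png")
plan([.4525,-.168,.143],-0.5)
```

```text
t 22.15 pos [ 0.3959 -0.1362  0.3008] F [-0.1   0.34 -1.78] open 0.202 j [-34.3   6.5 101.6  -0.   71.8 -33.7]
shift mm [157.9  56.8  31.1] turn deg [-0.1   0.05 -0.04]
```

View pics/t17.png

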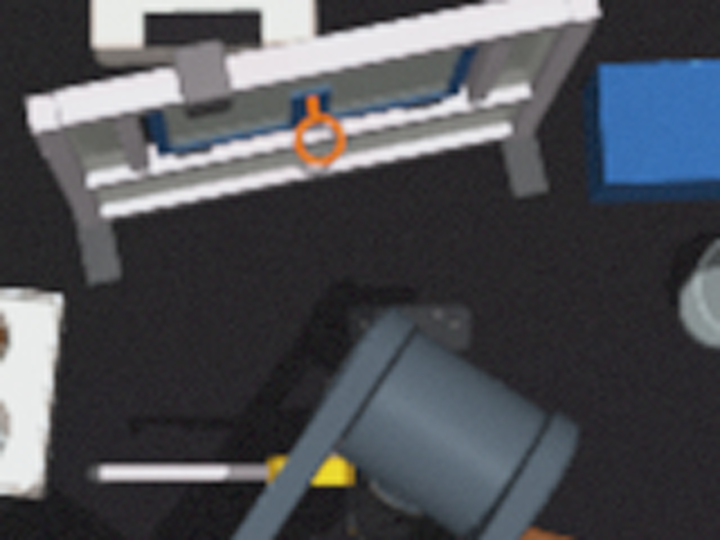

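View pics/s17.png

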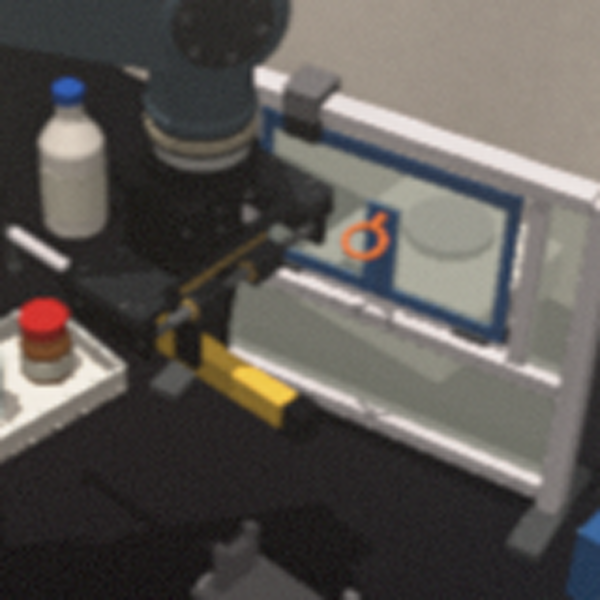

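Run:
```python
from plan import *
np.set_printoptions(precision=4,suppress=True)
t=cam("top");s=cam("side")
print("tip",onz(t,270+88/4.5-.5,120+473/4.5-.5,.320),"exp y",-.1362+.205)
P=[(.4542+a,-.1731+b,.012) for a in(-.035,.035) for b in(-.075,.075)]
Q=[(.4542+a,-.167+b,.012) for a in(-.035,.035) for b in(-.075,.075)]
print((proj(s,P)-[320,230]+.5)*10);print((proj(s,Q)-[320,230]+.5)*10)
L=[(.4542+dx,y0+b,.064) for y0 in(-.1731,-.167) for b in(.055,-.055) for dx in(-.0175,.0175)]
print((proj(s,L)-[320,230]+.5)*10)
```

```text
tip [0.3958 0.0717 0.32  ] exp y 0.0688
[[470.01   542.7823]
 [107.0059 276.6398]
 [617.4941 407.4848]
 [255.8809 154.6437]]
[[454.4773 531.3942]
 [ 93.0364 266.3979]
 [602.0406 396.6796]
 [241.9458 144.9003]]
[[192.1665 170.0202]
 [268.282  108.1118]
 [464.7319 363.0214]
 [540.3087 296.1112]
 [177.67   159.7554]
 [253.8064  98.1076]
 [449.041  351.9109]
 [524.6563 285.2938]]
```

>>> play_rows(motion=[[[0, 30, 15], [0, 0, 0], 0], [[0, 57, 34], [0, 0, 0], 0], [[30, 57, 34], [0, 0, 0], 0], [[70, 57, 34], [0, 0, 0], 0], [[110, 57, 34], [0, 0, 0], 0], [[145, 57, 34], [0, 0, 0], 0], [[158, 57, 34], [0, 0, 0], 0], [[158, 57, 34], [0, 0, 0], 0]])

```text
time_s: 23.05
position: [0.4518, -0.1699, 0.1407]
tcp_rot: [[-0.004, 1.0, -0.009], [0.002, -0.009, -1.0], [-1.0, -0.004, -0.002]]
force: [0.5, -0.2, -1.2]
opening: 0.205
```

>>> play_rows(motion=[[[20, 0, 0], [0, 0, 0], 0], [[40, 0, 0], [0, 0, 0], 0], [[55, 0, 0], [0, 0, 0], 0], [[65, 0, 0], [0, 0, 0], 0], [[70, 0, 0], [0, 0, 0], 0], [[70, 0, 0], [0, 0, 0], 0], [[70, 0, 0], [0, 0, 0], 0]])

```text
time_s: 23.75
position: [0.454, -0.1713, 0.0736]
tcp_rot: [[0.002, 1.0, -0.009], [-0.002, -0.009, -1.0], [-1.0, 0.002, 0.002]]
force: [0.1, -0.1, -1.4]
opening: 0.199
```

Run:
```python
from plan import *
t=cam("top");s=cam("side")
crop(t,270,140,430,260,4,"pics/t18.png");crop(s,310,200,400,280,7,"pics/s18.png")
plan([.453,-.171,.0435],-0.5)
```

```text
t 23.85 pos [ 0.454  -0.1713  0.0737] F [ 0.56 -0.04 -2.07] open 0.204 j [-33.9  31.6 108.6  -0.   39.7 -33.4]
shift mm [30.2 -1.  -0.3] turn deg [ 0.01  0.11 -0.14]
```

View pics/s18.png

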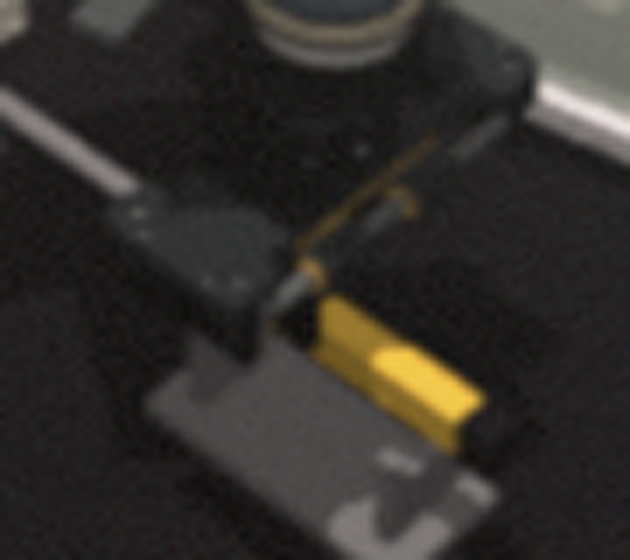

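>>> play_rows(motion=[[[8, -1, 0], [0, 0.1, -0.1], 0], [[16, -1, 0], [0, 0.1, -0.1], 0], [[21, -1, 0], [0, 0.1, -0.1], 0], [[25, -1, 0], [0, 0.1, -0.1], 0], [[25, -1, 0], [0, 0.1, -0.1], 0]])

```text
time_s: 24.35
position: [0.4519, -0.1706, 0.0471]
tcp_rot: [[-0.002, 1.0, -0.009], [0.002, -0.009, -1.0], [-1.0, -0.002, -0.002]]
force: [-0.4, -0.3, -2.9]
opening: 0.206
```

>>> play_rows(motion=[[[2, 0, 0], [0, 0, 0], 0], [[4, 0, 0], [0, 0, 0], 0], [[5, 0, 0], [0, 0, 0], 0], [[5, 0, 0], [0, 0, 0], 0]])

```text
time_s: 24.75
position: [0.4524, -0.1709, 0.0429]
tcp_rot: [[-0.001, 1.0, -0.008], [0.001, -0.008, -1.0], [-1.0, -0.001, -0.001]]
force: [0.8, -0.5, -1.3]
opening: 0.202
```

>>> play_rows(motion=[[[0.5, 0, 0], [0, 0, 0], 0], [[0.5, 0, 0], [0, 0, 0], 0], [[0.5, 0, 0], [0, 0, 0], 0.25], [[0.5, 0, 0], [0, 0, 0], 0.4], [[0.5, 0, 0], [0, 0, 0], 0.6], [[0.5, 0, 0], [0, 0, 0], 0.8], [[0.5, 0, 0], [0, 0, 0], 1], [[0.5, 0, 0], [0, 0, 0], 1]])

```text
time_s: 25.55
position: [0.4524, -0.1709, 0.0424]
tcp_rot: [[-0.001, 1.0, -0.008], [0.001, -0.008, -1.0], [-1.0, -0.001, -0.001]]
force: [-1.0, 0.4, 0.1]
opening: 0.612
```

>>> play_rows(motion=[[[0, 0, 0], [0, 0, 0], 1], [[0, 0, 0], [0, 0, 0], 1], [[0, 0, 0], [0, 0, 0], 1], [[0, 0, 0], [0, 0, 0], 1], [[0, 0, 0], [0, 0, 0], 1], [[0, 0, 0], [0, 0, 0], 1]])

```text
time_s: 26.15
position: [0.4524, -0.1709, 0.0424]
tcp_rot: [[-0.001, 1.0, -0.009], [0.001, -0.009, -1.0], [-1.0, -0.001, -0.001]]
force: [0.5, -0.0, 0.6]
opening: 0.994
```

Retreat straight up, then off to the left for a clear view.

>>> play_rows(motion=[[[-15, 0, 0], [0, 0, 0], 1], [[-45, 0, 0], [0, 0, 0], 1], [[-90, 0, 0], [0, 0, 0], 1], [[-140, 0, 0], [0, 0, 0], 1], [[-180, 0, 0], [0, 0, 0], 1], [[-180, 0, -50], [0, 0, 0], 1], [[-180, 0, -100], [0, 0, 0], 1], [[-180, 0, -150], [0, 0, 0], 1]])

```text
time_s: 26.95
position: [0.4536, -0.0199, 0.2231]
tcp_rot: [[0.001, 1.0, -0.011], [0.001, -0.011, -1.0], [-1.0, 0.001, -0.001]]
force: [1.4, -0.3, 0.1]
opening: 1.003
```

>>> play_rows(motion=[[[0, -10, -50], [0, 0, 0], 1], [[0, -20, -100], [0, 0, 0], 1], [[0, -30, -150], [0, 0, 0], 1], [[0, -30, -200], [0, 0, 0], 1], [[0, -30, -250], [0, 0, 0], 1], [[0, -30, -250], [0, 0, 0], 1], [[0, -30, -250], [0, 0, 0], 1]])

```text
time_s: 27.65
position: [0.4252, 0.2302, 0.2226]
tcp_rot: [[-0.001, 1.0, -0.005], [0.0, -0.005, -1.0], [-1.0, -0.001, -0.0]]
force: [0.1, -0.7, -0.4]
opening: 0.996
```

Run:
```python
from plan import *
np.set_printoptions(precision=4,suppress=True)
t=cam("top");s=cam("side")
cv2.imwrite("pics/t19.png",t["img"]);crop(s,230,80,470,300,2.7,"pics/s19.png");crop(t,290,170,410,240,6.5,"pics/t20.png")
img=t["img"].astype(float);g=np.clip(np.minimum(img[...,1],img[...,2])-img[...,0]-25,0,None)
r=g[204:222,330:395];w=r.sum(0);ys=np.mgrid[204:222,330:395][0];cols=np.arange(330,395);sel=w>w.max()*.5
p=np.polyfit(cols[sel],((r*ys).sum(0)/np.maximum(w,1))[sel],1);h=np.median(w[sel])/2;i=np.where(w>h)[0]
A=onz(t,cols[i[0]]-.4,np.polyval(p,cols[i[0]]),.074);B=onz(t,cols[i[-1]]+.4,np.polyval(p,cols[i[-1]]),.074);print(A,B,(A+B)/2,np.linalg.norm(A-B))
plan([.453,-.171,.0435],-0.5)
```

```text
[ 0.4509 -0.084   0.074 ] [ 0.4501 -0.2532  0.074 ] [ 0.4505 -0.1686  0.074 ] 0.16917495233314264
t 27.75 pos [0.4256 0.2283 0.2225] F [-0.38  0.78 -0.24] open 0.996 j [ 14.9  17.6 100.4   0.   62.1  15.4]
shift mm [179.   31.2 399. ] turn deg [-0.01  0.    0.09]
```

View pics/t19.png

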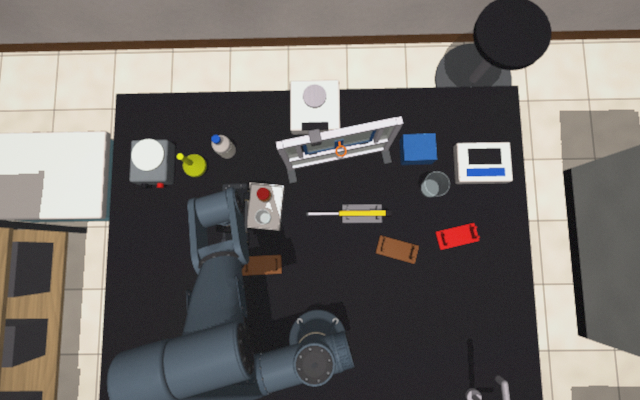

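View pics/s19.png

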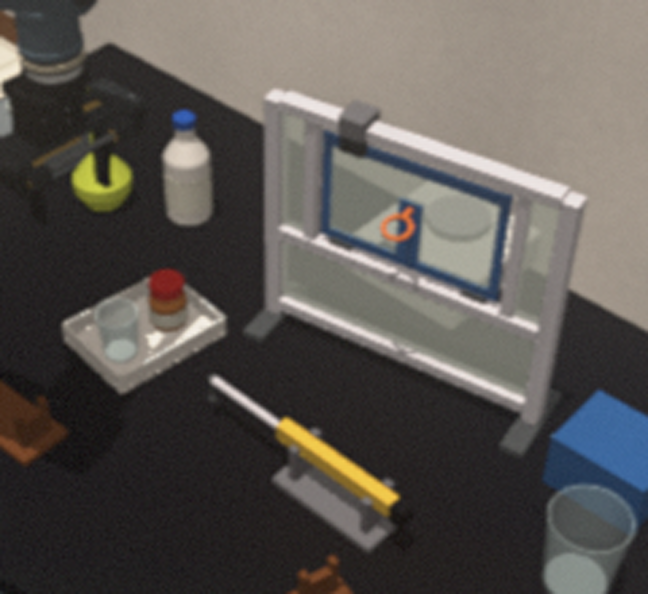

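View pics/t20.png

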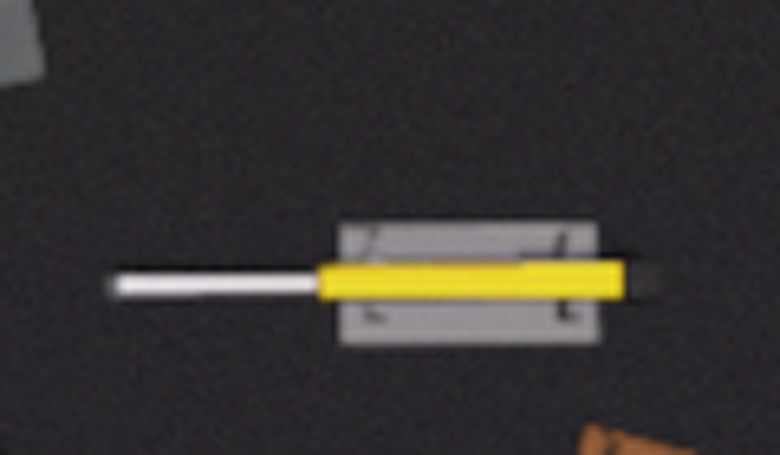

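```bash
python3 -c "
from rig import bot
print(bot.hand_in())"
```

```text
the job is handed in; nothing more can be done
None
```

The flap is shut on its catch, and the pole is back in its grey cradle and released. I handed the job in at about 28 s of the 72 s allowed. No verdict is reported.

- **Pull:** I gripped the pole at its balance point, lowered the prong into the eye with no contact force, and pulled in small steps. The catch gave at about 9 N on the wrist; between-step readings never went above that. The force then fell to about 1 N and the tool jumped about 4 mm.
- **Flap:** it stayed shut after I unhooked, and the last pictures from both cameras show it shut. I did not measure its angle.
- **Pole:** it lies in both slots. From the top picture its centre is about 4 mm across and 3 to 5 mm along from my estimate of the cradle's centre, within the 12 mm and 18 mm allowed. I took its height from the tool height at release; no camera measurement confirms it.
- **Surroundings:** the bystanders look undisturbed in the pictures. I compared them by eye and did not measure them. The arm stands clear of everything.
- **Disagreement:** the pole's centre at the start measured 5 to 8 mm along from the cradle's centre, though the task says it lies over it. I set it back a few mm nearer the cradle's measured centre.

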